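# Rattle-check spindle housings and index the good ones to hand-over

### The job

Push the empty carrier along its rail to the first station, the loading station, until it clicks in. Then pick up each sealed spindle housing on the table, shake it gently to feel whether something is loose inside, stand the quiet ones upright in the carrier's bays (one to a bay) and put the rattling ones in the plywood scrap tray. When all are sorted, push the loaded carrier on to the second station, the hand-over station, until it clicks in there.

Things in the scene. Friction and masses are not known exactly. Their poses are not given: they have to be found in the camera images.
- housing_1: sealed spindle housing, an upright aluminium can: body 48 mm across, 56 mm high, with a dark screw cap 36 mm across and 14 mm high on it (70 mm in all), 0.25 to 0.45 kg (weight tells nothing). Origin: centre of its underside; z along the can, up when standing. Grip it across the body about 46 mm above its underside. Four or five housings are present, one or two of them quiet
- housing_2: another sealed housing, outwardly the same as housing_1 (so are all five). In each sits a steel core (a fast_core or a loose_core, 22 mm across, centre 30 mm above the underside). In a rattling one this core (180 g) is loose and can shift 12 mm either way, in any direction square to the can's axis but not along it, rocking in its dished seat; in a quiet one it is fast
- housing_3: another sealed housing, outwardly the same. After a brisk level stroke of 3 to 6 cm that stops, a loose core goes on rocking to and fro, about 5.5 times a second, for a second or more, and is felt at the wrist as a swinging level force of 1 to 3 N; a quiet housing falls still at once
- housing_4: another sealed housing, outwardly the same as housing_1 (same size, origin and axes); absent in some starts
- housing_5: another sealed housing, outwardly the same as housing_1 (same size, origin and axes); absent in some starts
- rail: grey base of the indexing rail, 100 x 420 mm and 10 mm high, fixed to the table, with two steel guide bars; origin at the centre of its underside, y along the bars. The carrier rides on it from the +y end towards the -y end. Brass marks on its near (-x) edge show the two stations
- carrier (a joint): travel of the carrier along the rail to the rail's -y, in m: 0 to 0.235. Sprung-ball detents catch it at 0.100 (loading station, the first) and 0.220 (hand-over station, the second, 15 mm before the end stop). It slides at about 2 N; entering or leaving a detent takes about 8 N: the ball meets the entry bump 15 mm before the station and pulls the carrier in over the last 7 mm
- carrier_deck (a point): middle of the carrier's load floor, on its surface, 36 mm above the table; x and y along the rail's. The load floor has a black rim 24 mm high and is parted by a rib of the same height into two square-cornered bays
- bay_1 (a point): centre of the floor of the bay farther from the handle; the bay is 74 mm along x and 57 mm along y inside, walls 24 mm high
- bay_2 (a point): centre of the floor of the bay next to the handle, the same size, 63 mm from bay_1
- carrier_handle (a point): centre of the top of the carrier's black upright handle at its +y end, 20 mm along x, 16 mm along y; it stands free for 60 mm below this point (top 104 mm above the table); its centre is 54 mm from the centre of bay_2. It can be pinched from above or pushed from the +y side
- scrap_tray: open plywood tray for scrap, 140 mm along its x, 190 mm along its y, walls 5 mm thick and 22 mm high, floor 5 mm thick, fixed to the table; origin at the centre of its underside; empty at the start

How it is judged (in metres and radians):
On the way, in this order (a step that is already met when the one before it is completed fails the run):
1. the carrier is in the detent of the loading station (value of joint carrier between 0.096 and 0.104 m), for 0.2 s.
2. with the carrier at the loading station, every quiet housing stands in a bay and every rattling one lies or stands in the scrap tray (all of step 1 and x of fast_core_a in the frame of carrier_deck between -0.03 and 0.03 m and y of fast_core_a in the frame of carrier_deck between -0.058 and 0.058 m and z of fast_core_a in the frame of carrier_deck between 0.024 and 0.036 m and angle between each of fast_core_a, fast_core_b's own z axis and vertical below 0.12 rad and x of fast_core_b in the frame of carrier_deck between -0.03 and 0.03 m and y of fast_core_b in the frame of carrier_deck between -0.058 and 0.058 m and z of fast_core_b in the frame of carrier_deck between 0.024 and 0.036 m and x of loose_core_a in the frame of scrap_tray between -0.066 and 0.066 m and y of loose_core_a in the frame of scrap_tray between -0.09 and 0.09 m and z of loose_core_a in the frame of scrap_tray between 0.01 and 0.05 m and x of loose_core_b in the frame of scrap_tray between -0.066 and 0.066 m and y of loose_core_b in the frame of scrap_tray between -0.09 and 0.09 m and z of loose_core_b in the frame of scrap_tray between 0.01 and 0.05 m and x of loose_core_c in the frame of scrap_tray between -0.066 and 0.066 m and y of loose_core_c in the frame of scrap_tray between -0.09 and 0.09 m and z of loose_core_c in the frame of scrap_tray between 0.01 and 0.05 m), for 0.2 s.
3. the carrier is in the detent of the hand-over station (value of joint carrier between 0.216 and 0.224 m), for 0.2 s.
At the end, for the whole second after the job is handed in: The carrier rests at the hand-over station (joint within 4 mm of 0.220), every quiet housing that is present stands upright (within 7 degrees) on the floor of a bay of the carrier, every rattling one rests inside the scrap tray, nothing moving (all of step 3 and velocity of joint carrier below 0.01 m/s and linear speed of each of housing_1, housing_2, housing_3, housing_4, housing_5 below 0.03 m/s and x of fast_core_a in the frame of carrier_deck between -0.03 and 0.03 m and y of fast_core_a in the frame of carrier_deck between -0.058 and 0.058 m and z of fast_core_a in the frame of carrier_deck between 0.024 and 0.036 m and angle between each of fast_core_a, fast_core_b's own z axis and vertical below 0.12 rad and x of fast_core_b in the frame of carrier_deck between -0.03 and 0.03 m and y of fast_core_b in the frame of carrier_deck between -0.058 and 0.058 m and z of fast_core_b in the frame of carrier_deck between 0.024 and 0.036 m and x of loose_core_a in the frame of scrap_tray between -0.066 and 0.066 m and y of loose_core_a in the frame of scrap_tray between -0.09 and 0.09 m and z of loose_core_a in the frame of scrap_tray between 0.01 and 0.05 m and x of loose_core_b in the frame of scrap_tray between -0.066 and 0.066 m and y of loose_core_b in the frame of scrap_tray between -0.09 and 0.09 m and z of loose_core_b in the frame of scrap_tray between 0.01 and 0.05 m and x of loose_core_c in the frame of scrap_tray between -0.066 and 0.066 m and y of loose_core_c in the frame of scrap_tray between -0.09 and 0.09 m and z of loose_core_c in the frame of scrap_tray between 0.01 and 0.05 m); the robot touches nothing.
It fails at once if a held housing is shaken violently (faster than 1.5 m/s) ((linear speed of housing_1 above 1.5 m/s and contact force between the fingers and housing_1 above 0.5 N) or (linear speed of housing_2 above 1.5 m/s and contact force between the fingers and housing_2 above 0.5 N) or (linear speed of housing_3 above 1.5 m/s and contact force between the fingers and housing_3 above 0.5 N) or (linear speed of housing_4 above 1.5 m/s and contact force between the fingers and housing_4 above 0.5 N) or (linear speed of housing_5 above 1.5 m/s and contact force between the fingers and housing_5 above 0.5 N)).
Of housing_1, housing_2, housing_3, housing_4, housing_5 only 4 to 5 are there at a start; the rules pass over those that are not, and their reading is None.
At some moment in a run one of housing_1, housing_2, housing_3, housing_4, housing_5 may be knocked a few centimetres aside while the robot is not near it.
It also fails if it takes over 200 s, if anything falls off the work surface, if the arm or the gripper's body presses on something with over 40 N, if the wrist force passes 120 N, or if a joint passes its speed limit or range.

### The arm

A 6-joint arm with a two-finger parallel gripper is mounted at the origin on a cart in front of the work surface, level with it; the furniture and walls round the work are solid. World frame = base frame: x ahead of the robot, y to its left, z up, the work surface at z = 0. Lengths are in mm, angles in rad, forces in N, time in s.
With the tool pointing down it reaches from about 375 to 975 mm from the base axis. Payload 3.8 kg.
Tool frame: the origin (TCP) lies on the centre line of the jaws, within the pads' length; the fingertips stand 19 mm ahead of it and the grasp point (between the pads) is the TCP (arm.tip_reach is the distance from the TCP to the fingertips, in mm); z points along the fingers, y is the line along which they close (so a half turn about z gives the same grasp; the last joint's range is limited). The gripper opens to 88 mm and grips with 3 to 60 N. Pads are 18 mm wide; open, the fingers measure 123 mm over their backs; the gripper's body (75 mm by 187 mm) begins 45 mm behind the grasp point.
Start: joints at [1.093, 0.264, 1.604, -0, 1.274, -0.037], TCP at [287.995, 610.473, 257.706] pointing down, gripper open.
Joint ranges: [-2.63, 2.63], [-0.94, 2.18], [0.31, 2.57], [-1.31, 4.45], [0, 2.66], [-2.55, 2.55]. Speed limits (rad/s): [2.57, 2.57, 3.14, 3.14, 3.14, 3.14].

### API

Orientations are given as a unit quaternion [x, y, z, w].
In Python, from cell import arm gives the robot as it stands.
- The arm moves only by the tool drive_tool, never from a script. Its argument "motion" is a list of rows, each a list of 3 entries, a list of its own where there are three numbers: the shift along the world's x, y, z in m, then the turn, a rotation vector about the world's x, y, z in rad, then the opening, from 0 (shut) to 1 (fully open). In form: [[[tx, ty, tz], [rx, ry, rz], grip], ...]. A call has 1 to 5 rows; each row shifts and turns the commanded pose from where the row before left it; what a row does not reach is not made up. A row lasts 1/12 s, in which the tool goes at most 41.7 mm and 7.16 degrees, less where a joint would pass 70% of its speed; a pose out of reach is approached as far as the arm can. A call with a gripper value outside its range is refused whole. The fingers move at their own pace and stop on an object; the grip force is fixed at half the most. Time passes only in rows, so rows that do not move let the fingers close. It gives the time, the measured TCP pose, the force, the opening and the grip force at its end, in the units of the state.
- arm.state(): the state, without advancing time (a new reading comes with each control period).
- arm.camera(name): name is "scene" or "top"; returns a dict with "color" (480x640x3 uint8, red, green, blue), "fx", "fy", "cx", "cy" (pixels), "distortion" ([k1, k2, p1, p2, k3] as OpenCV has them; the pictures are not rectified), "camera_from_world" (4x4, takes a point from world to camera coordinates). Camera axes: x right, y down, z forward; pixel columns grow to the right and rows downward; lengths in mm; the calibration is good to about 2 mm. A picture is of the moment at which its call begins. There is no depth.
- arm.finish_job(): hands the job in; it is judged then, once.
The state is a dict: "t": time; "joints": joint angles; "joint_vel": joint speeds; "tau": joint torques, N m; "eef_pos": TCP position; "tcp_rot": TCP orientation; "ft_force": force on the tool from outside, world axes, zero at the start; "torque": the same for the moment, N m; "grip_width": opening from 0.0 (shut) to 1.0 (fully open); "finger_force": force on a finger pad.
Only numpy, scipy, OpenCV 4.12 (cv2) and the standard library are available. Lean on these libraries where they do the work, as an engineer would, in place of code of your own. Each camera call takes 0.05 s, during which the arm holds its last target. There are 200 camera calls.

## Working session

There is one attempt and no reset: what is moved stays moved. The work goes in short steps, Python scripts to look and compute and a tool call to move; the robot and the scene stay as the last step left them, time stands still between calls to the robot, and variables do not carry over. Pictures are saved under pics/ and viewed, at most 14 in all, crops included, and the job is handed in when it is done.

Besides the shell and the picture viewer there is one more tool, called after "Emit:" by a JSON object that holds its "fn" and its "kwargs". drive_tool: Moves the arm, as the interface text tells. Its arguments: {"type":"object","properties":{"motion":{"type":"array","items":{"type":"array"}}},"required":["motion"]}

```bash
mkdir -p pics; ls; cat > h.py <<'E'
import numpy as np, cv2
from cell import arm
def cam(n):
    c=arm.camera(n); c['K']=np.array([[c['fx'],0,c['cx']],[0,c['fy'],c['cy']],[0,0,1.]]); c['d']=np.array(c['distortion'],float); c['T']=np.array(c['camera_from_world'],float); return c
def ray(c,uv,z):
    p=cv2.undistortPoints(np.array(uv,float).reshape(-1,1,2),c['K'],c['d']).reshape(-1,2)
    R,t=c['T'][:3,:3],c['T'][:3,3]; o=-R.T@t
    d=np.c_[p,np.ones(len(p))]@R
    return o+d*((z-o[2])/d[:,2])[:,None]
def proj(c,P):
    r,_=cv2.Rodrigues(c['T'][:3,:3]); return cv2.projectPoints(np.array(P,float).reshape(-1,1,3),r,c['T'][:3,3],c['K'],c['d'])[0].reshape(-1,2)
def save(c,n): cv2.imwrite('pics/'+n+'.png',c['color'][:,:,::-1])
E
python3 - <<'E'
from h import *
for n in('scene','top'):
    c=cam(n); save(c,n+'0'); R=c['T'][:3,:3]; print(n,-R.T@c['T'][:3,3],R[2],c['fx'])
print(arm.state())
E
```

```text
pics
scene [ -91.29156135 -808.04806709  570.69092997] [ 0.55549182  0.70104507 -0.44717406] 544.9225721674758
top [ 361.77348898  -11.72886913 1093.28232483] [ 0.15228763  0.00444514 -0.98832622] 465.9310539547203
{'t': 0.1, 'joints': array([ 1.09310608e+00,  2.64682030e-01,  1.60520308e+00, -1.10041399e-05,
        1.27371756e+00, -3.68843767e-02]), 'joint_vel': array([ 0.00060644, -0.00231247, -0.00291134, -0.0006599 , -0.00269779,
        0.00039006]), 'tau': array([ 2.16089325e-04, -5.03615570e+01, -3.58071506e+01,  7.30091287e-02,
        2.34217232e-02, -4.80712856e-05]), 'eef_pos': array([287.72294677, 609.94953576, 256.52819299]), 'tcp_rot': array([ 2.18621141e-01,  9.75809298e-01, -9.73265701e-04, -2.50646222e-04]), 'ft_force': array([-0.10468749,  0.16043323, -0.81411615]), 'torque': array([ 0.00404982, -0.07082935,  0.04152537]), 'finger_force': 0.0, 'grip_width': 1.000158511883878}
```

View pics/scene0.png

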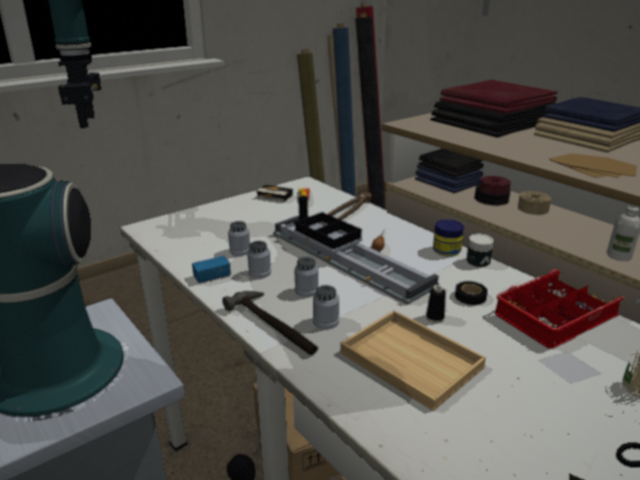

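View pics/top0.png

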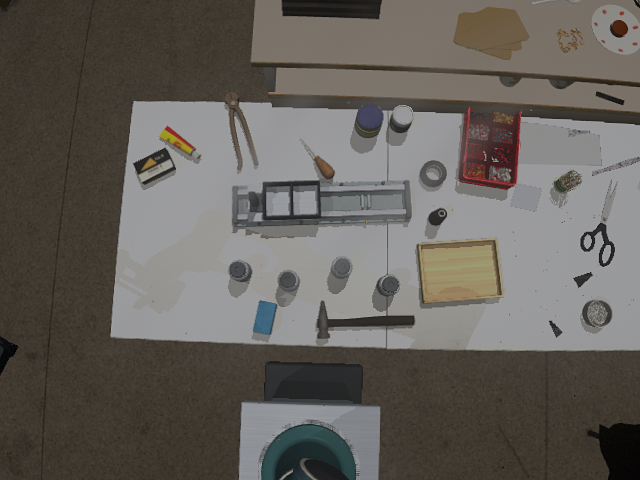

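The scene and top views agree: there are four housings, with caps in top at about (240,271), (288,281), (342,267) and (388,285). The carrier is at (291,200) with its handle at about (253,200), the rail spans (233,187)–(411,220), and the tray is centred at about (460,271).

```bash
python3 - <<'E'
from h import *
c=cam('top')
im=c['color'][160:320,220:520]; a=cv2.resize(im,None,fx=2.66,fy=2.66,interpolation=cv2.INTER_CUBIC)
cv2.imwrite('pics/crop1.png',a[:,:,::-1])
print('caps',ray(c,[(240,271),(288,281),(342,267),(388,285)],70).round(0))
print('handle',ray(c,[(253,200)],104).round(0))
print('rail',ray(c,[(233,187),(409,180),(411,220),(235,228)],10).round(0))
print('tray',ray(c,[(418,242),(498,239),(501,297),(422,304)],22).round(0))
E
```

```text
caps [[ 445.  163.   70.]
 [ 426.   56.   70.]
 [ 460.  -62.   70.]
 [ 423. -164.   70.]]
handle [[598. 137. 104.]]
rail [[ 651.  201.   10.]
 [ 681. -223.   10.]
 [ 582. -227.   10.]
 [ 551.  190.   10.]]
tray [[ 528. -241.   22.]
 [ 541. -433.   22.]
 [ 404. -437.   22.]
 [ 384. -250.   22.]]
```

View pics/crop1.png

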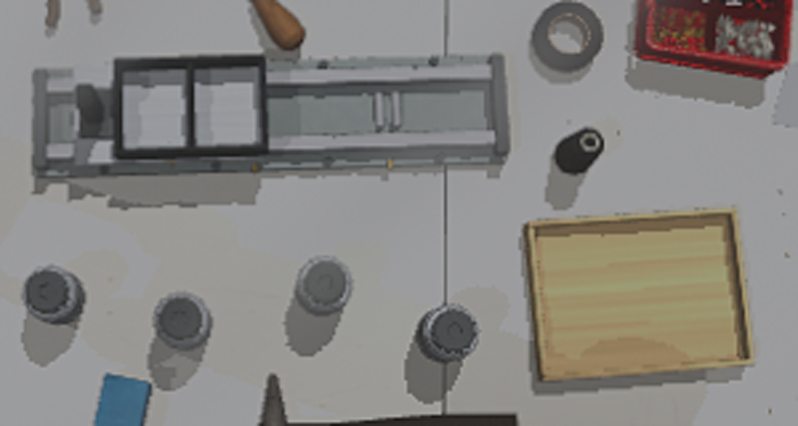

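The zoomed crop shows the handle's top face at about crop (88,95), the carrier rim at (114–266, 57–158), the brass marks on the near edge at about x=255 and 390, and the tray clear.

```bash
cat > m.py <<'E'
from h import *
f=lambda L:[(220+(x+.5)/2.66-.5,160+(y+.5)/2.66-.5) for x,y in L]
c=cam('top')
rim=ray(c,f([(114,60),(266,57),(266,156),(114,158)]),60)[:,:2]; print('rim',rim.round(0),rim.mean(0).round(1))
hd=ray(c,f([(88,95)]),104)[0,:2]; print('handle',hd.round(1), 'foot',ray(c,f([(100,130)]),44).round(0))
rl=ray(c,f([(36,70),(504,56),(508,158),(34,175)]),10)[:,:2]; print('rail',rl.round(0))
br=ray(c,f([(172,163),(255,168),(390,163)]),10)[:,:2]
v=(rl[0]+rl[3]-rl[1]-rl[2])/2; v/=np.linalg.norm(v); u=np.array([v[1],-v[0]]); o=rl.mean(0)
print('axis',v,np.arctan2(-v[0],v[1]),o)
for n,p in(('rim',rim.mean(0)),('h',hd),*[('br',b) for b in br]): print(n,(u@(p-o)).round(1),(v@(p-o)).round(1))
tr=ray(c,f([(525,226),(737,209),(752,362),(541,380)]),22)[:,:2]; print('tray',tr.round(0),tr.mean(0))
# housings: cap dark circle
g=cv2.GaussianBlur(cv2.cvtColor(c['color'],cv2.COLOR_RGB2GRAY),(3,3),0)
for p in [(240,271),(288,281),(342,267),(388,285)]:
    r=g[p[1]-18:p[1]+18,p[0]-18:p[0]+18]; r=cv2.resize(r,None,fx=4,fy=4,interpolation=cv2.INTER_CUBIC)
    h=cv2.HoughCircles(r,cv2.HOUGH_GRADIENT,1,200,param1=60,param2=8,minRadius=28,maxRadius=40)
    q=h[0,0]; px=((q[0]+.5)/4-.5+p[0]-18,(q[1]+.5)/4-.5+p[1]-18); print(px,q[2]/4,ray(c,[px],70)[0].round(1))
E
python3 m.py; python3 - <<'E'
import cv2,sys
sys.path.insert(0,'.')
from h import *
s=cam('scene')
print(proj(s,[(445,163,70),(426,56,70),(460,-62,70),(423,-164,70),(601,141,104)]).round(0))
E
```

```text
rim [[651. 123.]
 [657.  -8.]
 [570. -10.]
 [565. 119.]] [610.6  56.3]
handle [608.2 137.7] foot [[592. 135.  44.]]
rail [[ 654.  200.]
 [ 679. -223.]
 [ 585. -226.]
 [ 557.  196.]]
axis [-0.0619734  0.9980778] 0.06201314060665082 [618.57265575 -13.18498551]
rim -3.7 69.8
h -1.0 151.2
br -41.7 89.6
br -48.8 15.8
br -48.3 -104.5
tray [[ 522. -239.]
 [ 542. -430.]
 [ 407. -440.]
 [ 388. -253.]] [ 464.65751523 -340.44590103]
(np.float32(236.5), np.float32(269.5)) 8.725 [447.8 170.5  70. ]
(np.float32(287.5), np.float32(279.5)) 7.85 [429.2  56.9  70. ]
(np.float32(342.25), np.float32(265.5)) 7.7 [463.5 -62.6  70. ]
(np.float32(390.5), np.float32(284.75)) 8.75 [ 423.8 -169.6   70. ]
[[238. 224.]
 [257. 244.]
 [305. 260.]
 [323. 288.]
 [301. 197.]]
```

Emit:
{"fn": "drive_tool", "kwargs": {"motion": [[[0.0214,-0.0315,-0.005],[0,0,-0.0712],1],[[0.0214,-0.0315,-0.005],[0,0,-0.0712],1],[[0.0214,-0.0315,-0.005],[0,0,-0.0712],1],[[0.0214,-0.0315,-0.005],[0,0,-0.0712],1],[[0.0214,-0.0315,-0.005],[0,0,-0.0712],1]]}}

```text
t: 0.67
eef_pos: [395.5, 451.5, 232.4]
tcp_rot: [0.389, 0.921, -0.0, 0.0]
ft_force: [1.3, -0.0, -0.2]
grip_width: 1.004
finger_force: 0.0
```

Emit:
{"fn": "drive_tool", "kwargs": {"motion": [[[0.0214,-0.0315,-0.005],[0,0,-0.0712],1],[[0.0214,-0.0315,-0.005],[0,0,-0.0712],1],[[0.0214,-0.0315,-0.005],[0,0,-0.0712],1],[[0.0214,-0.0315,-0.005],[0,0,-0.0712],1],[[0.0214,-0.0315,-0.005],[0,0,-0.0712],1]]}}

```text
t: 1.08
eef_pos: [502.7, 293.8, 207.6]
tcp_rot: [0.546, 0.838, 0.0, 0.0]
ft_force: [0.4, 0.4, -0.1]
grip_width: 0.997
finger_force: 0.0
```

Emit:
{"fn": "drive_tool", "kwargs": {"motion": [[[0.0214,-0.0315,-0.005],[0,0,-0.0712],1],[[0.0214,-0.0315,-0.005],[0,0,-0.0712],1],[[0.0214,-0.0315,-0.005],[0,0,-0.0712],1],[[0.0214,-0.0315,-0.005],[0,0,-0.0712],1],[[0.0214,-0.0315,-0.005],[0,0,-0.0712],1]]}}

```text
t: 1.5
eef_pos: [609.8, 136.2, 182.5]
tcp_rot: [0.686, 0.727, 0.0, 0.0]
ft_force: [-0.1, 0.4, -0.8]
grip_width: 1.002
finger_force: 0.0
```

Emit:
{"fn": "drive_tool", "kwargs": {"motion": [[[0,0,0],[0,0,0],1],[[0,0,0],[0,0,0],1]]}}

```text
t: 1.67
eef_pos: [609.6, 136.0, 182.0]
tcp_rot: [0.686, 0.728, -0.0, -0.0]
ft_force: [-0.2, 0.8, -0.1]
grip_width: 1.003
finger_force: 0.0
```

```bash
python3 - <<'E'
from h import *
s=cam('scene'); im=s['color'][130:330,200:440]; cv2.imwrite('pics/crop2.png',cv2.resize(im,None,fx=3,fy=3,interpolation=cv2.INTER_CUBIC)[:,:,::-1])
st=arm.state(); print(st['eef_pos'],st['tcp_rot'],st['joints'].round(2),st['t'],st['ft_force'])
print((proj(s,[(609,137.5,104),st['eef_pos']])-[200,130])*3)
E
```

```text
[608.95232917 137.29625875 182.28768958] [ 6.85359012e-01  7.28205127e-01 -2.71572550e-04 -4.94419590e-04] [0.18 0.23 1.79 0.   1.12 0.12] 1.7167 [-1.41340664 -0.19275319  0.49046462]
[[313.37980625 198.67107984]
 [311.90962199 101.48940916]]
```

View pics/crop2.png

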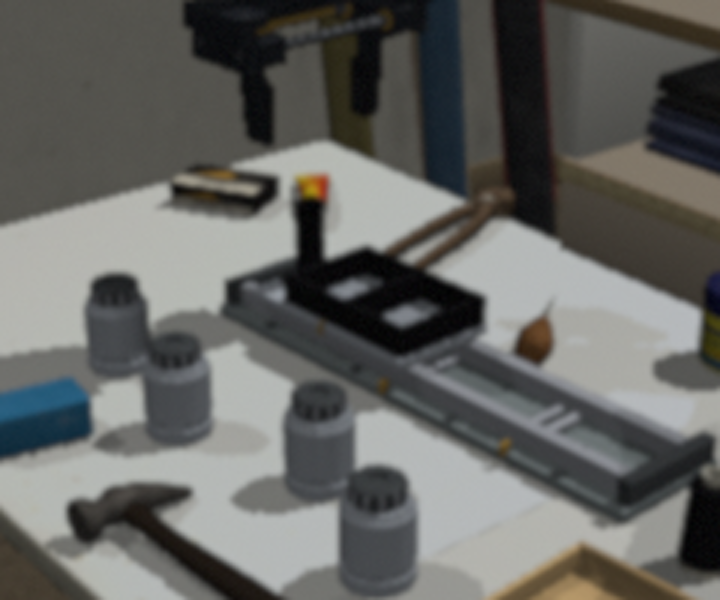

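The scene crop shows the handle top at about (309,197) against a predicted (313,199), so my estimate holds. The gripper is above it with its fingers straddling in x.

Emit:
{"fn": "drive_tool", "kwargs": {"motion": [[[0,0,-0.032],[0,0,0],1],[[0,0,-0.032],[0,0,0],1],[[0,0,-0.03],[0,0,0],1],[[0,0,0],[0,0,0],0],[[0,0,0],[0,0,0],0]]}}

```text
t: 2.13
eef_pos: [606.5, 139.0, 87.1]
tcp_rot: [0.684, 0.729, -0.002, -0.002]
ft_force: [0.1, 0.1, 0.4]
grip_width: 0.873
finger_force: 0.0
```

Emit:
{"fn": "drive_tool", "kwargs": {"motion": [[[0,0,0],[0,0,0],0],[[0,0,0],[0,0,0],0],[[0,0,0],[0,0,0],0],[[0,0,0],[0,0,0],0],[[0,0,0],[0,0,0],0]]}}

```text
t: 2.55
eef_pos: [609.9, 138.1, 90.2]
tcp_rot: [0.685, 0.729, 0.001, 0.001]
ft_force: [0.2, 0.3, -0.8]
grip_width: 0.493
finger_force: 0.0
```

Emit:
{"fn": "drive_tool", "kwargs": {"motion": [[[0,0,0],[0,0,0],0],[[0,0,0],[0,0,0],0],[[0,0,0],[0,0,0],0],[[0,0,0],[0,0,0],0],[[0,0,0],[0,0,0],0]]}}

```text
t: 2.97
eef_pos: [608.9, 137.9, 88.7]
tcp_rot: [0.685, 0.729, -0.0, -0.0]
ft_force: [-0.9, 0.2, 0.7]
grip_width: 0.224
finger_force: 30.0
```

Emit:
{"fn": "drive_tool", "kwargs": {"motion": [[[0.0005,-0.008,0],[0,0,0],0],[[0.0005,-0.008,0],[0,0,0],0],[[0.0005,-0.008,0],[0,0,0],0]]}}

```text
t: 3.22
eef_pos: [610.4, 113.5, 88.7]
tcp_rot: [0.685, 0.729, 0.0, -0.0]
ft_force: [-0.6, 2.0, -0.4]
grip_width: 0.226
finger_force: 30.0
```

Emit:
{"fn": "drive_tool", "kwargs": {"motion": [[[0.0003,-0.004,0],[0,0,0],0]]}}

```text
t: 3.3
eef_pos: [610.8, 108.6, 88.7]
tcp_rot: [0.685, 0.728, -0.0, 0.0]
ft_force: [-1.6, 2.2, 1.6]
grip_width: 0.225
finger_force: 30.0
```

Emit:
{"fn": "drive_tool", "kwargs": {"motion": [[[0.0003,-0.004,0],[0,0,0],0]]}}

```text
t: 3.38
eef_pos: [611.0, 105.0, 88.7]
tcp_rot: [0.685, 0.728, -0.0, -0.0]
ft_force: [-0.9, 2.0, 0.6]
grip_width: 0.223
finger_force: 30.0
```

Emit:
{"fn": "drive_tool", "kwargs": {"motion": [[[0.0003,-0.004,0],[0,0,0],0]]}}

```text
t: 3.47
eef_pos: [611.2, 101.3, 88.7]
tcp_rot: [0.685, 0.728, -0.0, -0.0]
ft_force: [-1.8, 1.7, 2.5]
grip_width: 0.222
finger_force: 30.0
```

Emit:
{"fn": "drive_tool", "kwargs": {"motion": [[[0.0003,-0.004,0],[0,0,0],0]]}}

```text
t: 3.55
eef_pos: [611.4, 97.4, 88.7]
tcp_rot: [0.685, 0.729, -0.0, -0.0]
ft_force: [-2.7, 0.8, 2.6]
grip_width: 0.228
finger_force: 30.0
```

Emit:
{"fn": "drive_tool", "kwargs": {"motion": [[[0.0003,-0.004,0],[0,0,0],0]]}}

```text
t: 3.63
eef_pos: [611.7, 93.5, 88.7]
tcp_rot: [0.685, 0.729, -0.0, -0.0]
ft_force: [-2.4, 2.5, 2.3]
grip_width: 0.222
finger_force: 30.0
```

Emit:
{"fn": "drive_tool", "kwargs": {"motion": [[[0.0003,-0.004,0],[0,0,0],0]]}}

```text
t: 3.72
eef_pos: [611.9, 89.6, 88.7]
tcp_rot: [0.685, 0.729, -0.0, -0.0]
ft_force: [-3.2, 1.7, 3.1]
grip_width: 0.224
finger_force: 30.0
```

Emit:
{"fn": "drive_tool", "kwargs": {"motion": [[[0.0003,-0.004,0],[0,0,0],0]]}}

```text
t: 3.8
eef_pos: [612.2, 85.6, 88.7]
tcp_rot: [0.685, 0.729, -0.0, -0.0]
ft_force: [-4.3, 1.6, 3.7]
grip_width: 0.222
finger_force: 30.0
```

Emit:
{"fn": "drive_tool", "kwargs": {"motion": [[[0.0002,-0.003,0],[0,0,0],0]]}}

```text
t: 3.88
eef_pos: [612.4, 82.5, 88.7]
tcp_rot: [0.685, 0.729, -0.0, -0.0]
ft_force: [-3.8, 1.7, 3.2]
grip_width: 0.223
finger_force: 30.0
```

Emit:
{"fn": "drive_tool", "kwargs": {"motion": [[[0.0002,-0.003,0],[0,0,0],0]]}}

```text
t: 3.97
eef_pos: [612.6, 79.7, 88.7]
tcp_rot: [0.685, 0.729, -0.0, -0.0]
ft_force: [-5.5, 6.6, 4.2]
grip_width: 0.224
finger_force: 30.0
```

Emit:
{"fn": "drive_tool", "kwargs": {"motion": [[[0,-0.003,0],[0,0,0],0]]}}

```text
t: 4.05
eef_pos: [612.6, 78.9, 88.7]
tcp_rot: [0.685, 0.728, 0.001, -0.002]
ft_force: [-3.7, 16.0, 3.1]
grip_width: 0.227
finger_force: 30.0
```

Emit:
{"fn": "drive_tool", "kwargs": {"motion": [[[0,-0.003,0],[0,0,0],0]]}}

```text
t: 4.13
eef_pos: [612.7, 77.5, 88.7]
tcp_rot: [0.686, 0.728, 0.002, -0.002]
ft_force: [-2.1, 13.5, 2.8]
grip_width: 0.221
finger_force: 30.0
```

Emit:
{"fn": "drive_tool", "kwargs": {"motion": [[[0,-0.002,0],[0,0,0],0]]}}

```text
t: 4.22
eef_pos: [612.9, 74.4, 88.7]
tcp_rot: [0.685, 0.729, 0.001, -0.001]
ft_force: [-2.4, 7.1, 1.6]
grip_width: 0.224
finger_force: 30.0
```

Emit:
{"fn": "drive_tool", "kwargs": {"motion": [[[0,-0.002,0],[0,0,0],0]]}}

```text
t: 4.3
eef_pos: [613.1, 71.4, 88.7]
tcp_rot: [0.685, 0.729, 0.001, -0.001]
ft_force: [-2.3, 3.3, 2.0]
grip_width: 0.223
finger_force: 30.0
```

Emit:
{"fn": "drive_tool", "kwargs": {"motion": [[[0,0,0],[0,0,0],0]]}}

```text
t: 4.38
eef_pos: [613.2, 69.9, 88.7]
tcp_rot: [0.685, 0.729, 0.0, 0.0]
ft_force: [-2.8, -0.8, 2.6]
grip_width: 0.222
finger_force: 30.0
```

Emit:
{"fn": "drive_tool", "kwargs": {"motion": [[[0,-0.002,0],[0,0,0],0]]}}

```text
t: 4.47
eef_pos: [613.3, 68.1, 88.7]
tcp_rot: [0.685, 0.729, 0.0, 0.0]
ft_force: [-0.9, 0.9, 2.5]
grip_width: 0.224
finger_force: 30.0
```

Emit:
{"fn": "drive_tool", "kwargs": {"motion": [[[0,-0.001,0],[0,0,0],0],[[0,0,0],[0,0,0],0]]}}

```text
t: 4.63
eef_pos: [613.4, 66.0, 88.7]
tcp_rot: [0.685, 0.729, -0.0, 0.001]
ft_force: [0.1, -1.8, 1.0]
grip_width: 0.221
finger_force: 30.0
```

Emit:
{"fn": "drive_tool", "kwargs": {"motion": [[[0,-0.001,0],[0,0,0],0],[[0,0,0],[0,0,0],0]]}}

```text
t: 4.8
eef_pos: [613.4, 65.4, 88.7]
tcp_rot: [0.685, 0.729, 0.0, 0.0]
ft_force: [0.0, -1.0, 0.2]
grip_width: 0.224
finger_force: 30.0
```

Emit:
{"fn": "drive_tool", "kwargs": {"motion": [[[0,-0.001,0],[0,0,0],0],[[0,0,0],[0,0,0],0]]}}

```text
t: 4.97
eef_pos: [613.4, 65.0, 88.7]
tcp_rot: [0.685, 0.729, 0.0, 0.0]
ft_force: [1.7, 1.6, -0.4]
grip_width: 0.222
finger_force: 30.0
```

Emit:
{"fn": "drive_tool", "kwargs": {"motion": [[[0,0,0],[0,0,0],1],[[0,0,0],[0,0,0],1],[[0,0,0],[0,0,0],1],[[0,0,0],[0,0,0],1],[[0,0,0.02],[0,0,0],1]]}}

```text
t: 5.38
eef_pos: [609.6, 64.7, 104.6]
tcp_rot: [0.685, 0.729, -0.003, -0.003]
ft_force: [-1.2, 1.1, -0.4]
grip_width: 0.58
finger_force: 0.0
```

Emit:
{"fn": "drive_tool", "kwargs": {"motion": [[[0,0,0.035],[0,0,0],1],[[0,0,0.03],[0,0,0],1],[[-0.035,0,0],[0,0,0],1],[[-0.035,0,0],[0,0,0],1],[[-0.035,0,0],[0,0,0],1]]}}

```text
t: 5.8
eef_pos: [507.6, 64.9, 174.6]
tcp_rot: [0.685, 0.729, 0.001, 0.001]
ft_force: [-0.2, -0.7, -0.1]
grip_width: 0.955
finger_force: 0.0
```

Emit:
{"fn": "drive_tool", "kwargs": {"motion": [[[-0.035,0,0],[0,0,0],1],[[-0.035,0,0],[0,0,0],1],[[-0.015,0.035,0],[0,0,0],1],[[0,0.035,0],[0,0,0],1],[[0,0.03,0],[0,0,0],1]]}}

```text
t: 6.22
eef_pos: [421.8, 165.8, 174.1]
tcp_rot: [0.685, 0.728, 0.001, 0.0]
ft_force: [0.9, -0.1, 1.6]
grip_width: 1.0
finger_force: 0.0
```

```bash
python3 - <<'E'
from h import *
for n,(a,b,x,y) in {'top':(170,310,220,420),'scene':(180,340,220,440)}.items():
    c=cam(n); im=c['color'][a:b,x:y]; f=400/(y-x); print(n,a,x,f); c['r']=cv2.resize(im,None,fx=4,fy=4,interpolation=cv2.INTER_CUBIC); cv2.imwrite('pics/%s3.png'%n,c['r'][:,:,::-1][:600,:800] if n=='top' else cv2.resize(im,None,fx=3.6,fy=3.6)[:,:,::-1])
st=arm.state(); print(st['eef_pos'],st['joints'].round(2))
E
```

```text
top 170 220 2.0
scene 180 220 1.8181818181818181
[422.88266845 168.01730985 174.38040498] [ 0.32 -0.09  2.15  0.    1.08  0.26]
```

View pics/top3.png

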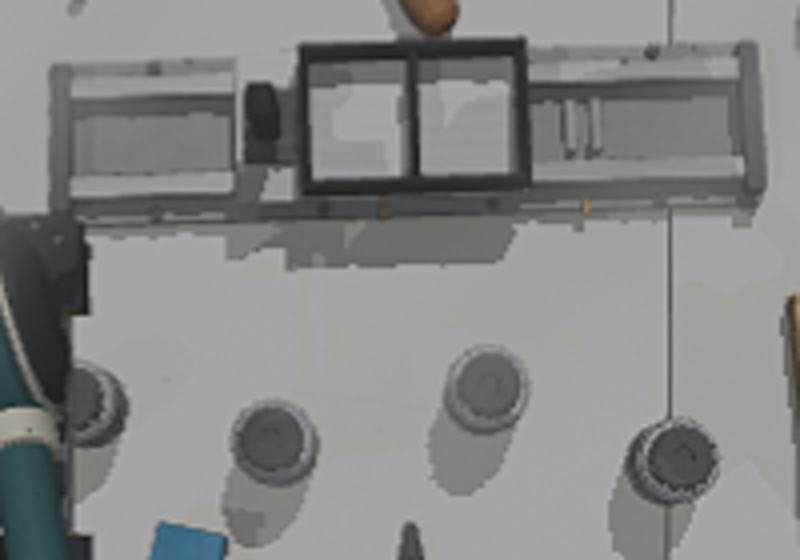

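View pics/scene3.png

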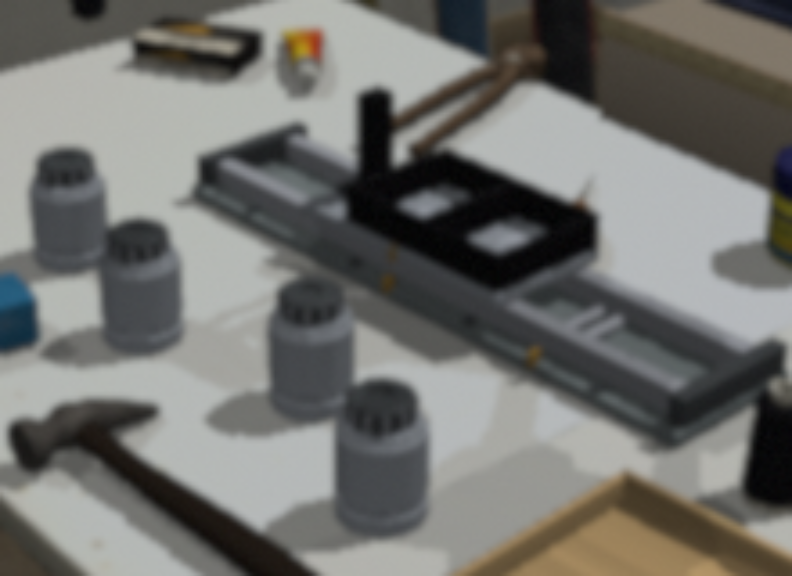

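The top and scene crops show the carrier's brass pointer in line with the first brass mark (scene crop 390,250–283), so it is in the loading detent. Caps are at top-crop (272,437), (487,382) and (683,455), and housing 1 is partly hidden by the arm.

```bash
python3 - <<'E'
from h import *
ct=cam('top'); cs=cam('scene')
T=[(237.6,269.3)]+[(220+(x+.5)/4-.5,170+(y+.5)/4-.5) for x,y in[(272,437),(487,382),(683,455),(263,95)]]
S=[(220+(x+.5)/3.6-.5,180+(y+.5)/3.6-.5) for x,y in[(67,160),(139,231),(312,293),(383,395),(375,95)]]
u=lambda c,p:cv2.undistortPoints(np.array(p,float).reshape(-1,1,2),c['K'],c['d']).reshape(-1,2).T
X=cv2.triangulatePoints(ct['T'][:3],cs['T'][:3],u(ct,T),u(cs,S)); print((X[:3]/X[3]).T.round(1))
print(ray(ct,T[:4],70).round(1),ray(cs,S[:4],70).round(1),ray(ct,T[4:],104),ray(cs,S[4:],104))
E
```

```text
[[ 448.2  168.6   68. ]
 [ 430.1   57.1   68.4]
 [ 464.4  -60.7   66.4]
 [ 426.5 -169.2   68.5]
 [ 613.4   67.9  101.4]]
[[ 448.4  168.1   70. ]
 [ 430.6   56.7   70. ]
 [ 464.2  -60.7   70. ]
 [ 426.9 -169.3   70. ]] [[ 445.8  164.9   70. ]
 [ 427.8   54.7   70. ]
 [ 460.2  -65.9   70. ]
 [ 424.3 -170.9   70. ]] [[614.62436399  66.4381789  104.        ]] [[607.21875814  63.67071225 104.        ]]
```

Emit:
{"fn": "drive_tool", "kwargs": {"motion": [[[0.0245,-0.001,-0.02],[0,0,0],1],[[0,0,-0.035],[0,0,0],1],[[0,0,-0.035],[0,0,0],1],[[0,0,-0.038],[0,0,0],1],[[0,0,0],[0,0,0],0.4]]}}

```text
t: 6.83
eef_pos: [441.4, 160.6, 38.8]
tcp_rot: [0.685, 0.728, -0.006, -0.003]
ft_force: [-1.4, -0.2, -0.0]
grip_width: 0.95
finger_force: 0.0
```

Emit:
{"fn": "drive_tool", "kwargs": {"motion": [[[0,0,0],[0,0,0],0.4],[[0,0,0],[0,0,0],0.4],[[0,0,0],[0,0,0],0.4],[[0,0,0],[0,0,0],0.4],[[0,0,0],[0,0,0],0.4]]}}

```text
t: 7.25
eef_pos: [449.3, 164.4, 48.0]
tcp_rot: [0.685, 0.729, 0.002, 0.001]
ft_force: [0.1, -0.3, 0.0]
grip_width: 0.573
finger_force: 0.0
```

Emit:
{"fn": "drive_tool", "kwargs": {"motion": [[[0,0,0],[0,0,0],0.4],[[0,0,0],[0,0,0],0.4]]}}

```text
t: 7.42
eef_pos: [449.2, 164.4, 47.8]
tcp_rot: [0.685, 0.729, 0.002, 0.001]
ft_force: [-0.9, -0.9, 7.7]
grip_width: 0.536
finger_force: 30.0
```

Emit:
{"fn": "drive_tool", "kwargs": {"motion": [[[0,0,0.02],[0,0,0],0.4],[[0,0,0.03],[0,0,0],0.4],[[0,0,0.02],[0,0,0],0.4],[[0,0,0],[0,0,0],0.4],[[0,0,0],[0,0,0],0.4]]}}

```text
t: 7.83
eef_pos: [448.3, 164.3, 116.6]
tcp_rot: [0.685, 0.729, 0.001, 0.001]
ft_force: [0.1, 0.7, -3.8]
grip_width: 0.535
finger_force: 30.0
```

Emit:
{"fn": "drive_tool", "kwargs": {"motion": [[[0,-0.04,0],[0,0,0],0.4],[[0,0,0],[0,0,0],0.4],[[0,0,0],[0,0,0],0.4]]}}

```text
t: 8.08
eef_pos: [445.3, 122.6, 113.2]
tcp_rot: [0.686, 0.728, -0.002, -0.001]
ft_force: [-0.2, 2.5, -3.2]
grip_width: 0.541
finger_force: 30.0
```

Emit:
{"fn": "drive_tool", "kwargs": {"motion": [[[0,0,0],[0,0,0],0.4]]}}

```text
t: 8.17
eef_pos: [446.0, 123.2, 113.7]
tcp_rot: [0.685, 0.728, -0.002, -0.001]
ft_force: [0.1, -3.2, -2.9]
grip_width: 0.531
finger_force: 30.0
```

Emit:
{"fn": "drive_tool", "kwargs": {"motion": [[[0,0,0],[0,0,0],0.4]]}}

```text
t: 8.25
eef_pos: [446.4, 124.1, 114.3]
tcp_rot: [0.685, 0.729, -0.001, -0.001]
ft_force: [-0.9, 2.6, -3.3]
grip_width: 0.536
finger_force: 30.0
```

Emit:
{"fn": "drive_tool", "kwargs": {"motion": [[[0,0,0],[0,0,0],0.4]]}}

```text
t: 8.33
eef_pos: [447.0, 124.3, 114.8]
tcp_rot: [0.685, 0.729, -0.001, -0.0]
ft_force: [0.2, -3.3, -3.1]
grip_width: 0.537
finger_force: 30.0
```

Emit:
{"fn": "drive_tool", "kwargs": {"motion": [[[0,0,0],[0,0,0],0.4]]}}

```text
t: 8.42
eef_pos: [447.2, 124.4, 115.2]
tcp_rot: [0.685, 0.729, -0.0, -0.0]
ft_force: [-0.8, 2.8, -3.3]
grip_width: 0.537
finger_force: 30.0
```

Emit:
{"fn": "drive_tool", "kwargs": {"motion": [[[0,0,0],[0,0,0],0.4]]}}

```text
t: 8.5
eef_pos: [447.5, 124.5, 115.5]
tcp_rot: [0.685, 0.729, -0.0, -0.0]
ft_force: [0.8, -2.7, -2.7]
grip_width: 0.538
finger_force: 30.0
```

Emit:
{"fn": "drive_tool", "kwargs": {"motion": [[[0,0,0],[0,0,0],0.4]]}}

```text
t: 8.58
eef_pos: [447.5, 124.2, 115.6]
tcp_rot: [0.685, 0.729, -0.0, 0.0]
ft_force: [-0.4, 1.5, -3.8]
grip_width: 0.538
finger_force: 30.0
```

Emit:
{"fn": "drive_tool", "kwargs": {"motion": [[[0,0,0],[0,0,0],0.4]]}}

```text
t: 8.67
eef_pos: [447.6, 124.4, 115.8]
tcp_rot: [0.685, 0.729, 0.0, -0.0]
ft_force: [-0.1, -0.5, -3.8]
grip_width: 0.542
finger_force: 30.0
```

Emit:
{"fn": "drive_tool", "kwargs": {"motion": [[[0,0,0],[0,0,0],0.4]]}}

```text
t: 8.75
eef_pos: [447.5, 124.0, 115.8]
tcp_rot: [0.685, 0.729, -0.0, 0.0]
ft_force: [-0.1, 0.6, -3.2]
grip_width: 0.538
finger_force: 30.0
```

Housing 1 swings ±3 N for over half a second, so it rattles and goes to the tray's far end.

Emit:
{"fn": "drive_tool", "kwargs": {"motion": [[[0,0,0.025],[0,0,0],0.4],[[0,-0.015,0.02],[0,0,0],0.4],[[0.001,-0.03,0],[0,0,0],0.4],[[0.002,-0.035,0],[0,0,0],0.4],[[0.002,-0.035,0],[0,0,0],0.4]]}}

```text
t: 9.17
eef_pos: [452.9, 8.3, 161.6]
tcp_rot: [0.684, 0.729, 0.001, 0.001]
ft_force: [1.5, 1.4, -4.4]
grip_width: 0.54
finger_force: 30.0
```

Emit:
{"fn": "drive_tool", "kwargs": {"motion": [[[0.002,-0.035,0],[0,0,0],0.4],[[0.002,-0.035,0],[0,0,0],0.4],[[0.002,-0.035,0],[0,0,0],0.4],[[0.002,-0.035,0],[0,0,0],0.4],[[0.002,-0.035,0],[0,0,0],0.4]]}}

```text
t: 9.58
eef_pos: [462.3, -167.8, 160.9]
tcp_rot: [0.685, 0.729, 0.0, 0.0]
ft_force: [0.3, -1.3, -3.4]
grip_width: 0.538
finger_force: 30.0
```

Emit:
{"fn": "drive_tool", "kwargs": {"motion": [[[0.002,-0.035,0],[0,0,0],0.4],[[0.002,-0.035,0],[0,0,0],0.4],[[0.002,-0.035,0],[0,0,0],0.4],[[0.001,-0.035,0],[0,0,0],0.4],[[0,-0.035,0],[0,0,0],0.4]]}}

```text
t: 10.0
eef_pos: [469.4, -342.9, 160.7]
tcp_rot: [0.685, 0.729, 0.0, 0.0]
ft_force: [-0.4, -0.2, -3.4]
grip_width: 0.534
finger_force: 30.0
```

Emit:
{"fn": "drive_tool", "kwargs": {"motion": [[[0,-0.03,0],[0,0,0],0.4],[[0,-0.025,0],[0,0,0],0.4],[[0,0,0],[0,0,0],0.4],[[0,0,0],[0,0,0],0.4],[[0,0,0],[0,0,0],0.4]]}}

```text
t: 10.42
eef_pos: [469.1, -395.4, 160.1]
tcp_rot: [0.685, 0.729, 0.0, -0.001]
ft_force: [0.3, -1.4, -4.3]
grip_width: 0.534
finger_force: 30.0
```

Emit:
{"fn": "drive_tool", "kwargs": {"motion": [[[0,0,-0.035],[0,0,0],0.4],[[0,0,-0.035],[0,0,0],0.4],[[0,0,-0.025],[0,0,0],0.4],[[0,0,-0.012],[0,0,0],0.4],[[0,0,0],[0,0,0],0.4]]}}

```text
t: 10.83
eef_pos: [468.3, -393.7, 52.0]
tcp_rot: [0.684, 0.729, -0.0, -0.002]
ft_force: [0.1, 1.1, -2.9]
grip_width: 0.54
finger_force: 30.0
```

Emit:
{"fn": "drive_tool", "kwargs": {"motion": [[[0,0,0],[0,0,0],1],[[0,0,0],[0,0,0],1],[[0,0,0],[0,0,0],1],[[0,0,0.015],[0,0,0],1],[[0,0,0.035],[0,0,0],1]]}}

```text
t: 11.25
eef_pos: [467.1, -393.5, 100.3]
tcp_rot: [0.685, 0.729, -0.0, -0.004]
ft_force: [-0.1, -0.3, -0.5]
grip_width: 0.891
finger_force: 0.0
```

Emit:
{"fn": "drive_tool", "kwargs": {"motion": [[[0,0,0.035],[0,0,0],1],[[-0.003,0.015,0.015],[0,0,0],1],[[-0.008,0.035,0],[0,0,0],1],[[-0.008,0.035,0],[0,0,0],1],[[-0.008,0.035,0],[0,0,0],1]]}}

```text
t: 11.67
eef_pos: [443.2, -275.7, 155.9]
tcp_rot: [0.685, 0.728, 0.0, 0.002]
ft_force: [0.1, 1.0, -0.1]
grip_width: 0.997
finger_force: 0.0
```

Emit:
{"fn": "drive_tool", "kwargs": {"motion": [[[-0.008,0.035,0],[0,0,0],1],[[-0.008,0.035,0],[0,0,0],1],[[0,0.035,0],[0,0,0],1],[[0,0,0],[0,0,0],1],[[0,0,0],[0,0,0],1]]}}

```text
t: 12.08
eef_pos: [427.1, -169.8, 155.0]
tcp_rot: [0.684, 0.73, 0.0, 0.001]
ft_force: [0.9, -0.6, -0.5]
grip_width: 1.002
finger_force: 0.0
```

```bash
python3 - <<'E'
from h import *
c=cam('scene'); im=c['color'][190:420,220:500]; cv2.imwrite('pics/s4.png',cv2.resize(im,None,fx=2.6,fy=2.6,interpolation=cv2.INTER_CUBIC)[:,:,::-1])
st=arm.state(); print(st['eef_pos'],st['t'])
E
```

```text
[ 427.43844071 -170.98649279  155.0671418 ] 12.1333
```

View pics/s4.png

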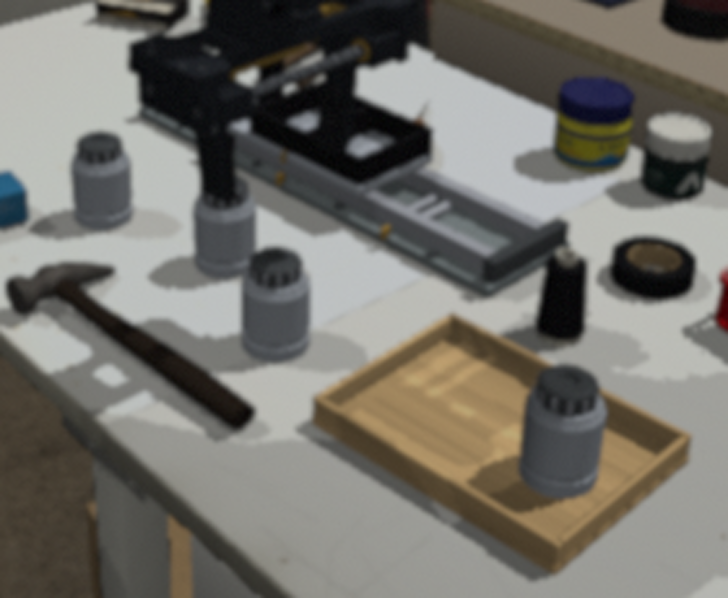

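Housing 1 stands in the tray (crop 560,430). Housings 2–4 have not moved.

Emit:
{"fn": "drive_tool", "kwargs": {"motion": [[[0,0,-0.035],[0,0,0],1],[[0,0,-0.035],[0,0,0],1],[[0,0,-0.03],[0,0,0],1],[[0,0,-0.009],[0,0,0],1],[[0,0,0],[0,0,0],0.4]]}}

```text
t: 12.55
eef_pos: [424.6, -171.2, 42.4]
tcp_rot: [0.685, 0.728, -0.001, -0.003]
ft_force: [0.4, -0.3, -0.5]
grip_width: 0.949
finger_force: 0.0
```

Emit:
{"fn": "drive_tool", "kwargs": {"motion": [[[0,0,0],[0,0,0],0.4],[[0,0,0],[0,0,0],0.4],[[0,0,0],[0,0,0],0.4],[[0,0,0],[0,0,0],0.4],[[0,0,0],[0,0,0],0.4]]}}

```text
t: 12.97
eef_pos: [427.5, -171.5, 46.0]
tcp_rot: [0.685, 0.729, 0.0, 0.001]
ft_force: [-3.8, -0.4, 3.0]
grip_width: 0.57
finger_force: 1.3
```

Emit:
{"fn": "drive_tool", "kwargs": {"motion": [[[0,0,0],[0,0,0],0.4],[[0,0,0],[0,0,0],0.4]]}}

```text
t: 13.13
eef_pos: [427.0, -171.4, 45.8]
tcp_rot: [0.685, 0.729, 0.0, 0.001]
ft_force: [-1.8, -0.8, 6.8]
grip_width: 0.539
finger_force: 30.0
```

Emit:
{"fn": "drive_tool", "kwargs": {"motion": [[[0,0,0.02],[0,0,0],0.4],[[0,0,0.03],[0,0,0],0.4],[[0,0,0.02],[0,0,0],0.4],[[0,0,0],[0,0,0],0.4],[[0,0,0],[0,0,0],0.4]]}}

```text
t: 13.55
eef_pos: [427.2, -171.2, 115.3]
tcp_rot: [0.685, 0.729, 0.0, 0.001]
ft_force: [-0.7, -0.5, -3.3]
grip_width: 0.537
finger_force: 30.0
```

Emit:
{"fn": "drive_tool", "kwargs": {"motion": [[[0,-0.04,0],[0,0,0],0.4],[[0,0,0],[0,0,0],0.4],[[0,0,0],[0,0,0],0.4]]}}

```text
t: 13.8
eef_pos: [425.2, -211.3, 112.6]
tcp_rot: [0.686, 0.728, -0.0, -0.002]
ft_force: [-1.0, 3.1, -4.1]
grip_width: 0.536
finger_force: 30.0
```

Emit:
{"fn": "drive_tool", "kwargs": {"motion": [[[0,0,0],[0,0,0],0.4]]}}

```text
t: 13.88
eef_pos: [424.8, -210.5, 112.4]
tcp_rot: [0.685, 0.728, -0.001, -0.002]
ft_force: [0.4, -1.8, -4.4]
grip_width: 0.537
finger_force: 30.0
```

Emit:
{"fn": "drive_tool", "kwargs": {"motion": [[[0,0,0],[0,0,0],0.4]]}}

```text
t: 13.97
eef_pos: [425.2, -209.9, 112.9]
tcp_rot: [0.685, 0.729, -0.0, -0.002]
ft_force: [-0.2, 2.3, -3.3]
grip_width: 0.539
finger_force: 30.0
```

Emit:
{"fn": "drive_tool", "kwargs": {"motion": [[[0,0,0],[0,0,0],0.4]]}}

```text
t: 14.05
eef_pos: [425.5, -210.0, 113.4]
tcp_rot: [0.685, 0.729, -0.0, -0.001]
ft_force: [0.1, -2.3, -3.7]
grip_width: 0.54
finger_force: 30.0
```

Emit:
{"fn": "drive_tool", "kwargs": {"motion": [[[0,0,0],[0,0,0],0.4]]}}

```text
t: 14.13
eef_pos: [426.2, -210.3, 114.1]
tcp_rot: [0.685, 0.729, -0.0, -0.001]
ft_force: [-0.9, 1.6, -3.1]
grip_width: 0.537
finger_force: 30.0
```

Emit:
{"fn": "drive_tool", "kwargs": {"motion": [[[0,0,0],[0,0,0],0.4]]}}

```text
t: 14.22
eef_pos: [426.3, -210.4, 114.3]
tcp_rot: [0.685, 0.729, -0.0, -0.0]
ft_force: [-0.8, -1.9, -3.0]
grip_width: 0.536
finger_force: 30.0
```

Emit:
{"fn": "drive_tool", "kwargs": {"motion": [[[0,0,0],[0,0,0],0.4]]}}

```text
t: 14.3
eef_pos: [426.6, -210.8, 114.7]
tcp_rot: [0.685, 0.729, -0.0, 0.0]
ft_force: [0.2, 1.3, -3.0]
grip_width: 0.537
finger_force: 30.0
```

Housing 4 swings about ±2 N as well, so it rattles and goes to the tray.

Emit:
{"fn": "drive_tool", "kwargs": {"motion": [[[0.005,-0.02,0],[0,0,0],0.4],[[0.01,-0.035,0],[0,0,0],0.4],[[0.01,-0.035,0],[0,0,0],0.4],[[0.01,-0.025,0],[0,0,0],0.4],[[0.002,-0.012,0],[0,0,0],0.4]]}}

```text
t: 14.72
eef_pos: [465.5, -341.4, 115.5]
tcp_rot: [0.685, 0.728, 0.0, 0.002]
ft_force: [0.6, 0.3, -3.2]
grip_width: 0.534
finger_force: 30.0
```

Emit:
{"fn": "drive_tool", "kwargs": {"motion": [[[0,0,-0.02],[0,0,0],0.4],[[0,0,-0.025],[0,0,0],0.4],[[0,0,-0.017],[0,0,0],0.4],[[0,0,0],[0,0,0],0.4],[[0,0,0],[0,0,0],0.4]]}}

```text
t: 15.13
eef_pos: [462.9, -337.1, 52.0]
tcp_rot: [0.685, 0.729, -0.0, -0.001]
ft_force: [-1.3, -0.1, -3.2]
grip_width: 0.533
finger_force: 30.0
```

Emit:
{"fn": "drive_tool", "kwargs": {"motion": [[[0,0,0],[0,0,0],1],[[0,0,0],[0,0,0],1],[[0,0,0],[0,0,0],1],[[0,0,0.015],[0,0,0],1],[[0,0,0.035],[0,0,0],1]]}}

```text
t: 15.55
eef_pos: [460.5, -335.6, 99.2]
tcp_rot: [0.685, 0.729, -0.0, -0.004]
ft_force: [-0.0, -0.7, -0.8]
grip_width: 0.891
finger_force: 0.0
```

Emit:
{"fn": "drive_tool", "kwargs": {"motion": [[[0,0,0.035],[0,0,0],1],[[0,0.015,0.015],[0,0,0],1],[[0,0.037,0],[0,0,0],1],[[0,0.037,0],[0,0,0],1],[[0,0.037,0],[0,0,0],1]]}}

```text
t: 15.97
eef_pos: [464.1, -211.5, 154.5]
tcp_rot: [0.685, 0.728, 0.001, 0.002]
ft_force: [0.3, 0.5, -0.3]
grip_width: 0.999
finger_force: 0.0
```

Emit:
{"fn": "drive_tool", "kwargs": {"motion": [[[0,0.037,0],[0,0,0],1],[[0,0.037,0],[0,0,0],1],[[0,0.037,0],[0,0,0],1],[[0,0.03,0],[0,0,0],1],[[0,0.009,0],[0,0,0],1]]}}

```text
t: 16.38
eef_pos: [463.3, -58.8, 153.6]
tcp_rot: [0.684, 0.73, 0.001, 0.0]
ft_force: [-0.6, 0.1, 0.5]
grip_width: 1.0
finger_force: 0.0
```

Emit:
{"fn": "drive_tool", "kwargs": {"motion": [[[0,0,0],[0,0,0],1],[[0,0,0],[0,0,0],1]]}}

```text
t: 16.55
eef_pos: [464.0, -62.3, 153.4]
tcp_rot: [0.684, 0.729, 0.0, 0.001]
ft_force: [0.2, 0.7, -0.1]
grip_width: 1.001
finger_force: 0.0
```

```bash
python3 - <<'E'
from h import *
c=cam('scene'); im=c['color'][190:420,220:500]; cv2.imwrite('pics/s5.png',cv2.resize(im,None,fx=2.6,fy=2.6,interpolation=cv2.INTER_CUBIC)[:,:,::-1])
st=arm.state(); print(st['eef_pos'],st['t'])
E
```

```text
[463.97095509 -62.92724369 153.26183089] 16.6
```

View pics/s5.png

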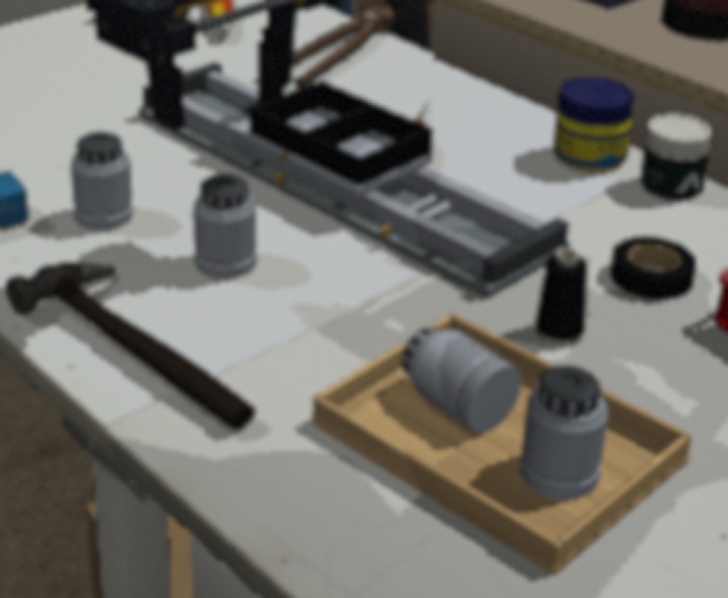

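The second rattler tipped over on release but lies inside the tray (crop 460,380); I'll check it later and release more slowly from now on. Next is housing 3.

Emit:
{"fn": "drive_tool", "kwargs": {"motion": [[[0,0,-0.035],[0,0,0],1],[[0,0,-0.035],[0,0,0],1],[[0,0,-0.028],[0,0,0],1],[[0,0,-0.009],[0,0,0],1],[[0,0,0],[0,0,0],0.4]]}}

```text
t: 17.02
eef_pos: [461.1, -63.0, 43.2]
tcp_rot: [0.686, 0.728, -0.002, -0.003]
ft_force: [-0.3, -0.7, -0.3]
grip_width: 0.947
finger_force: 0.0
```

Emit:
{"fn": "drive_tool", "kwargs": {"motion": [[[0,0,0],[0,0,0],0.4],[[0,0,0],[0,0,0],0.4],[[0,0,0],[0,0,0],0.4],[[0,0,0],[0,0,0],0.4],[[0,0,0],[0,0,0],0.4]]}}

```text
t: 17.43
eef_pos: [464.6, -62.2, 47.0]
tcp_rot: [0.685, 0.729, 0.001, 0.001]
ft_force: [1.0, -0.1, 0.4]
grip_width: 0.567
finger_force: 0.0
```

Emit:
{"fn": "drive_tool", "kwargs": {"motion": [[[0,0,0],[0,0,0],0.4],[[0,0,0],[0,0,0],0.4]]}}

```text
t: 17.6
eef_pos: [464.2, -62.2, 46.8]
tcp_rot: [0.685, 0.729, 0.0, 0.001]
ft_force: [-1.3, -0.9, 5.6]
grip_width: 0.538
finger_force: 30.0
```

Emit:
{"fn": "drive_tool", "kwargs": {"motion": [[[0,0,0.02],[0,0,0],0.4],[[0,0,0.03],[0,0,0],0.4],[[0,0,0.02],[0,0,0],0.4],[[0,0,0],[0,0,0],0.4],[[0,0,0],[0,0,0],0.4]]}}

```text
t: 18.02
eef_pos: [464.2, -62.0, 116.3]
tcp_rot: [0.685, 0.729, 0.001, 0.001]
ft_force: [0.1, -0.7, -4.6]
grip_width: 0.54
finger_force: 30.0
```

Emit:
{"fn": "drive_tool", "kwargs": {"motion": [[[0,-0.04,0],[0,0,0],0.4],[[0,0,0],[0,0,0],0.4],[[0,0,0],[0,0,0],0.4]]}}

```text
t: 18.27
eef_pos: [461.8, -102.5, 113.4]
tcp_rot: [0.686, 0.728, -0.001, -0.002]
ft_force: [0.9, 1.2, -3.3]
grip_width: 0.54
finger_force: 30.0
```

Emit:
{"fn": "drive_tool", "kwargs": {"motion": [[[0,0,0],[0,0,0],0.4]]}}

```text
t: 18.35
eef_pos: [461.9, -101.9, 113.6]
tcp_rot: [0.685, 0.728, -0.001, -0.002]
ft_force: [-2.6, -1.6, -3.2]
grip_width: 0.533
finger_force: 30.0
```

Emit:
{"fn": "drive_tool", "kwargs": {"motion": [[[0,0,0],[0,0,0],0.4]]}}

```text
t: 18.43
eef_pos: [462.1, -101.2, 114.0]
tcp_rot: [0.685, 0.729, -0.001, -0.002]
ft_force: [1.2, 2.7, -3.1]
grip_width: 0.537
finger_force: 30.0
```

Emit:
{"fn": "drive_tool", "kwargs": {"motion": [[[0,0,0],[0,0,0],0.4]]}}

```text
t: 18.52
eef_pos: [462.8, -101.3, 114.7]
tcp_rot: [0.685, 0.729, -0.0, -0.001]
ft_force: [-1.4, -2.3, -2.9]
grip_width: 0.538
finger_force: 30.0
```

Emit:
{"fn": "drive_tool", "kwargs": {"motion": [[[0,0,0],[0,0,0],0.4]]}}

```text
t: 18.6
eef_pos: [463.0, -101.3, 115.1]
tcp_rot: [0.685, 0.729, -0.0, -0.001]
ft_force: [0.2, 1.9, -2.4]
grip_width: 0.533
finger_force: 30.0
```

Emit:
{"fn": "drive_tool", "kwargs": {"motion": [[[0,0,0],[0,0,0],0.4]]}}

```text
t: 18.68
eef_pos: [463.5, -101.5, 115.5]
tcp_rot: [0.685, 0.729, -0.0, -0.0]
ft_force: [-0.3, -1.7, -2.2]
grip_width: 0.539
finger_force: 30.0
```

Emit:
{"fn": "drive_tool", "kwargs": {"motion": [[[0,0,0],[0,0,0],0.4]]}}

```text
t: 18.77
eef_pos: [463.4, -101.7, 115.7]
tcp_rot: [0.685, 0.729, -0.0, -0.0]
ft_force: [0.2, 1.4, -3.7]
grip_width: 0.54
finger_force: 30.0
```

Housing 3 rattles too. I'll check where the fallen one lies before placing this one.

```bash
python3 - <<'E'
from h import *
c=cam('top'); im=c['color'][230:315,405:515]; cv2.imwrite('pics/t6.png',cv2.resize(im,None,fx=5,fy=5,interpolation=cv2.INTER_CUBIC)[:,:,::-1])
E
```

```text
(no output)
```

View pics/t6.png

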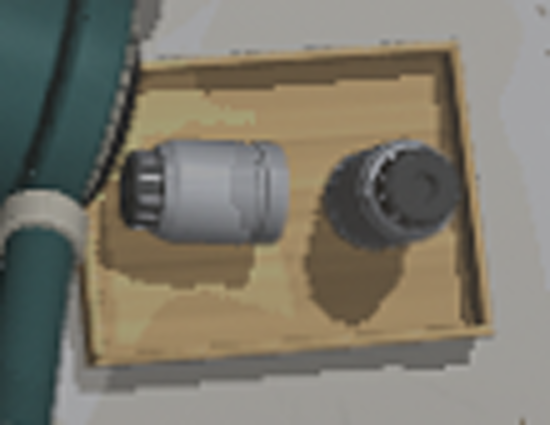

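The top crop shows the fallen one lying along y (columns 120–290, rows 140–243) and the first one standing to the right. There is about 27 mm free above and 45 mm below, so I'll roll it gently towards +x with the held can and put the can beside it.

```bash
python3 - <<'E'
from h import *
c=cam('top'); f=lambda L:[(405+(x+.5)/5-.5,230+(y+.5)/5-.5) for x,y in L]
print('lying edges',ray(c,f([(225,141),(225,243)]),29).round(0), 'ends',ray(c,f([(120,188),(288,192)]),29).round(0))
print('stand cap',ray(c,f([(425,182)]),75).round(0))
print('inner floor corners', ray(c,f([(455,72),(478,325),(97,360)]),5).round(0))
print(arm.state()['joints'].round(2))
E
```

```text
lying edges [[ 492. -314.   29.]
 [ 445. -313.   29.]] ends [[ 469. -264.   29.]
 [ 469. -343.   29.]]
stand cap [[ 470. -391.   75.]]
inner floor corners [[ 531. -433.    5.]
 [ 410. -442.    5.]
 [ 390. -259.    5.]]
[-0.27  0.02  2.16  0.    0.96 -0.33]
```

Emit:
{"fn": "drive_tool", "kwargs": {"motion": [[[-0.004,-0.016,0],[0,0,-0.12],0.4],[[-0.004,-0.016,0],[0,0,-0.12],0.4],[[-0.004,-0.016,0],[0,0,-0.12],0.4],[[-0.004,-0.016,0],[0,0,-0.12],0.4],[[-0.004,-0.016,0],[0,0,-0.12],0.4]]}}

```text
t: 19.28
eef_pos: [443.4, -182.8, 115.9]
tcp_rot: [0.871, 0.491, 0.0, 0.0]
ft_force: [0.0, -0.3, -3.0]
grip_width: 0.534
finger_force: 30.0
```

Emit:
{"fn": "drive_tool", "kwargs": {"motion": [[[-0.004,-0.016,0],[0,0,-0.12],0.4],[[-0.004,-0.016,0],[0,0,-0.12],0.4],[[-0.004,-0.016,0],[0,0,-0.12],0.4],[[-0.004,-0.016,0],[0,0,-0.12],0.4],[[-0.004,-0.016,0],[0,0,-0.12],0.4]]}}

```text
t: 19.7
eef_pos: [423.3, -262.7, 115.8]
tcp_rot: [0.977, 0.212, 0.0, -0.0]
ft_force: [0.3, 0.2, -2.3]
grip_width: 0.536
finger_force: 30.0
```

Emit:
{"fn": "drive_tool", "kwargs": {"motion": [[[-0.004,-0.016,0],[0,0,-0.12],0.4],[[-0.004,-0.016,0],[0,0,-0.12],0.4],[[-0.004,-0.016,0],[0,0,-0.12],0.4],[[0,0,0],[0,0,0],0.4],[[0,0,0],[0,0,0],0.4]]}}

```text
t: 20.12
eef_pos: [411.5, -310.5, 115.8]
tcp_rot: [0.999, 0.036, 0.0, -0.0]
ft_force: [0.2, 0.6, -3.2]
grip_width: 0.538
finger_force: 30.0
```

Emit:
{"fn": "drive_tool", "kwargs": {"motion": [[[0,0,0],[0,0,0],0.4],[[0,0,0],[0,0,0],0.4]]}}

```text
t: 20.28
eef_pos: [411.5, -309.2, 115.5]
tcp_rot: [0.999, 0.037, -0.0, -0.0]
ft_force: [0.1, 1.3, -3.8]
grip_width: 0.539
finger_force: 30.0
```

```bash
python3 - <<'E'
from h import *
c=cam('scene'); im=c['color'][230:430,300:540]; cv2.imwrite('pics/s7.png',cv2.resize(im,None,fx=3,fy=3,interpolation=cv2.INTER_CUBIC)[:,:,::-1])
st=arm.state();print(st['eef_pos'],st['joints'].round(2),st['tcp_rot'])
E
```

```text
[ 411.54283636 -309.1488076   115.55177958] [-0.69  0.1   2.08  0.    0.96  0.8 ] [ 9.99303967e-01  3.73025375e-02 -1.30565110e-04 -2.93257873e-04]
```

View pics/s7.png

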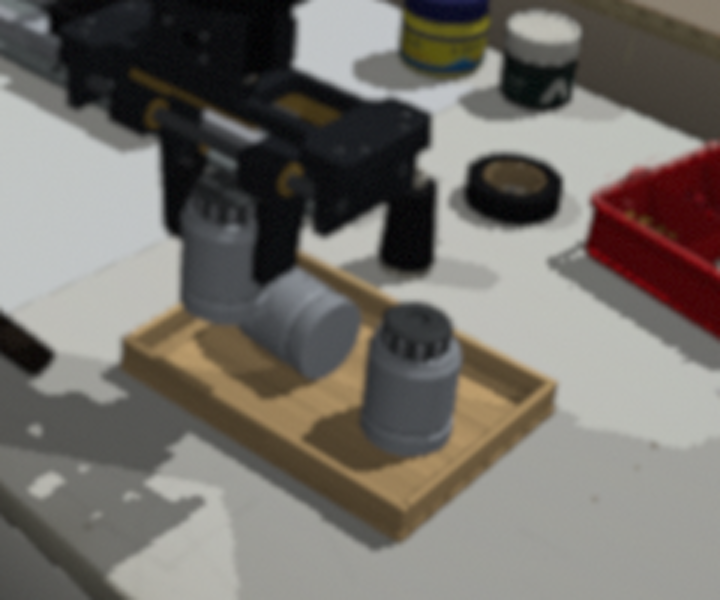

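The held can (crop 220,255) hangs just in front of the lying one (300,320), and the first one stands at (410,380).

Emit:
{"fn": "drive_tool", "kwargs": {"motion": [[[0,0,-0.022],[0,0,0],0.4],[[0,0,-0.02],[0,0,0],0.4],[[0,0,0],[0,0,0],0.4],[[0.004,0,0],[0,0,0],0.4],[[0.004,0,0],[0,0,0],0.4]]}}

```text
t: 20.75
eef_pos: [420.2, -309.9, 74.4]
tcp_rot: [0.999, 0.037, 0.0, 0.0]
ft_force: [-0.4, 0.5, -3.5]
grip_width: 0.534
finger_force: 30.0
```

Emit:
{"fn": "drive_tool", "kwargs": {"motion": [[[0.004,0,0],[0,0,0],0.4],[[0.004,0,0],[0,0,0],0.4],[[0.004,0,0],[0,0,0],0.4],[[0.004,0,0],[0,0,0],0.4],[[0.003,0,0],[0,0,0],0.4]]}}

```text
t: 21.17
eef_pos: [439.5, -310.3, 74.2]
tcp_rot: [0.999, 0.036, 0.001, 0.0]
ft_force: [-0.8, 0.2, -3.7]
grip_width: 0.542
finger_force: 30.0
```

Emit:
{"fn": "drive_tool", "kwargs": {"motion": [[[0,0,0],[0,0,0],0.4],[[-0.006,0,0],[0,0,0],0.4],[[-0.007,0,0],[0,0,0],0.4],[[0,0,-0.01],[0,0,0],0.4],[[0,0,-0.009],[0,0,0],0.4]]}}

```text
t: 21.58
eef_pos: [425.0, -310.2, 54.3]
tcp_rot: [0.999, 0.036, 0.0, 0.0]
ft_force: [0.9, -0.2, -2.7]
grip_width: 0.537
finger_force: 30.0
```

Emit:
{"fn": "drive_tool", "kwargs": {"motion": [[[0,0,0],[0,0,0],0.4],[[0,0,0],[0,0,0],0.4]]}}

```text
t: 21.75
eef_pos: [424.5, -309.4, 53.4]
tcp_rot: [0.999, 0.036, -0.001, -0.001]
ft_force: [0.4, 0.1, -2.1]
grip_width: 0.535
finger_force: 30.0
```

Emit:
{"fn": "drive_tool", "kwargs": {"motion": [[[0,0,0],[0,0,0],0.8],[[0,0,0],[0,0,0],0.8],[[0,0,0],[0,0,0],0.8],[[0,0,0],[0,0,0],0.8],[[0,0,0],[0,0,0],0.8]]}}

```text
t: 22.17
eef_pos: [426.0, -310.4, 55.3]
tcp_rot: [0.999, 0.036, 0.0, 0.0]
ft_force: [-0.4, 0.1, -1.2]
grip_width: 0.799
finger_force: 0.0
```

Emit:
{"fn": "drive_tool", "kwargs": {"motion": [[[0,0,0.02],[0,0,0],0.8],[[0,0,0.03],[0,0,0],0.8],[[0,0,0.035],[0,0,0],1],[[0,0,0.016],[0,0,0],1],[[0.0003,0.02,0],[0,0,0.12],1]]}}

```text
t: 22.58
eef_pos: [429.4, -294.5, 161.9]
tcp_rot: [0.995, 0.096, 0.004, 0.005]
ft_force: [1.3, 0.4, 0.4]
grip_width: 0.988
finger_force: 0.0
```

Emit:
{"fn": "drive_tool", "kwargs": {"motion": [[[0.0003,0.03,0],[0,0,0.12],1],[[0.0003,0.03,0],[0,0,0.12],1],[[0.0003,0.03,0],[0,0,0.12],1],[[0.0003,0.03,0],[0,0,0.12],1],[[0.0003,0.03,0],[0,0,0.12],1]]}}

```text
t: 23.0
eef_pos: [427.2, -138.8, 156.1]
tcp_rot: [0.921, 0.389, 0.0, 0.0]
ft_force: [0.1, 0.4, -0.4]
grip_width: 0.998
finger_force: 0.0
```

Emit:
{"fn": "drive_tool", "kwargs": {"motion": [[[0.0003,0.03,0],[0,0,0.12],1],[[0.0003,0.03,0],[0,0,0.12],1],[[0.0003,0.03,0],[0,0,0.12],1],[[0.0003,0.03,0],[0,0,0.12],1],[[0.0003,0.03,0],[0,0,0.12],1]]}}

```text
t: 23.42
eef_pos: [428.7, 11.4, 156.2]
tcp_rot: [0.765, 0.644, 0.0, 0.0]
ft_force: [0.4, 1.1, -0.4]
grip_width: 1.0
finger_force: 0.0
```

Emit:
{"fn": "drive_tool", "kwargs": {"motion": [[[0.0002,0.03,0],[0,0,0.12],1],[[0,0.015,0],[0,0,0.12],1],[[0,0,0],[0,0,0],1],[[0,0,0],[0,0,0],1],[[0,0,0],[0,0,0],1]]}}

```text
t: 23.83
eef_pos: [429.1, 54.5, 155.8]
tcp_rot: [0.686, 0.728, -0.0, 0.0]
ft_force: [0.6, -0.2, -0.8]
grip_width: 1.0
finger_force: 0.0
```

```bash
python3 - <<'E'
from h import *
c=cam('scene'); im=c['color'][190:430,220:500]; cv2.imwrite('pics/s8.png',cv2.resize(im,None,fx=2.5,fy=2.5,interpolation=cv2.INTER_CUBIC)[:,:,::-1])
st=arm.state(); print(st['eef_pos'],st['tcp_rot'],st['t'])
E
```

```text
[429.05086444  54.18267192 155.75918504] [ 6.85840043e-01  7.27752286e-01 -1.08825701e-04  1.83993115e-04] 23.8833
```

View pics/s8.png

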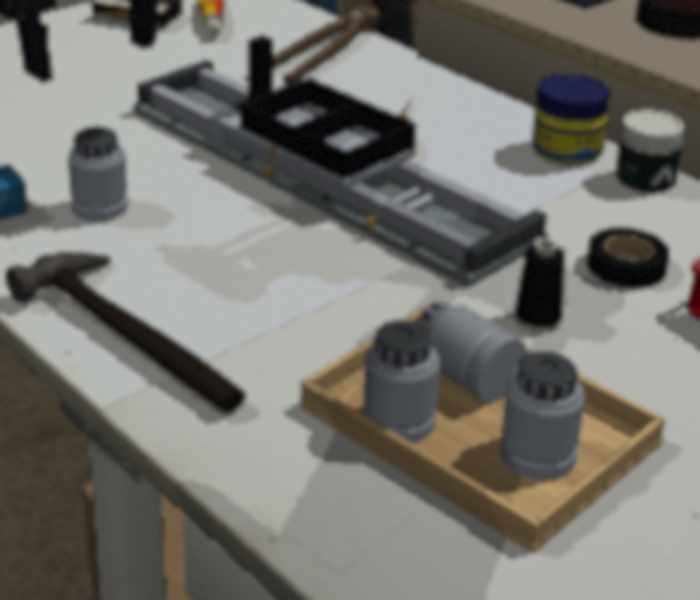

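All three rattlers are in the tray: two stand at crop (400,385) and (540,420), and one lies at (475,350). Housing 2 is untouched at (97,170).

Emit:
{"fn": "drive_tool", "kwargs": {"motion": [[[0,0.0015,-0.035],[0,0,0],1],[[0,0,-0.035],[0,0,0],1],[[0,0,-0.03],[0,0,0],1],[[0,0,-0.01],[0,0,0],1],[[0,0,0],[0,0,0],0.4]]}}

```text
t: 24.3
eef_pos: [426.2, 55.3, 43.1]
tcp_rot: [0.686, 0.728, -0.003, -0.002]
ft_force: [-0.1, -0.8, -0.3]
grip_width: 0.946
finger_force: 0.0
```

Emit:
{"fn": "drive_tool", "kwargs": {"motion": [[[0,0,0],[0,0,0],0.4],[[0,0,0],[0,0,0],0.4],[[0,0,0],[0,0,0],0.4],[[0,0,0],[0,0,0],0.4],[[0,0,0],[0,0,0],0.4]]}}

```text
t: 24.72
eef_pos: [430.2, 56.6, 47.0]
tcp_rot: [0.685, 0.729, 0.001, 0.001]
ft_force: [-0.6, 0.8, 0.5]
grip_width: 0.568
finger_force: 0.0
```

Emit:
{"fn": "drive_tool", "kwargs": {"motion": [[[0,0,0],[0,0,0],0.4],[[0,0,0],[0,0,0],0.4]]}}

```text
t: 24.88
eef_pos: [429.9, 56.6, 46.9]
tcp_rot: [0.685, 0.729, 0.001, 0.001]
ft_force: [-1.5, -1.0, 7.2]
grip_width: 0.537
finger_force: 30.0
```

Emit:
{"fn": "drive_tool", "kwargs": {"motion": [[[0,0,0.02],[0,0,0],0.4],[[0,0,0.03],[0,0,0],0.4],[[0,0,0.02],[0,0,0],0.4],[[0,0,0],[0,0,0],0.4],[[0,0,0],[0,0,0],0.4]]}}

```text
t: 25.3
eef_pos: [429.5, 56.6, 116.1]
tcp_rot: [0.685, 0.729, 0.001, 0.001]
ft_force: [-1.1, -0.2, -4.1]
grip_width: 0.539
finger_force: 30.0
```

Emit:
{"fn": "drive_tool", "kwargs": {"motion": [[[0,-0.04,0],[0,0,0],0.4],[[0,0,0],[0,0,0],0.4],[[0,0,0],[0,0,0],0.4]]}}

```text
t: 25.55
eef_pos: [427.0, 15.3, 113.3]
tcp_rot: [0.686, 0.728, -0.002, -0.002]
ft_force: [0.1, 0.4, -3.7]
grip_width: 0.537
finger_force: 30.0
```

Emit:
{"fn": "drive_tool", "kwargs": {"motion": [[[0,0,0],[0,0,0],0.4]]}}

```text
t: 25.63
eef_pos: [427.3, 16.3, 113.7]
tcp_rot: [0.685, 0.728, -0.001, -0.002]
ft_force: [-0.3, 1.0, -4.3]
grip_width: 0.54
finger_force: 30.0
```

Emit:
{"fn": "drive_tool", "kwargs": {"motion": [[[0,0,0],[0,0,0],0.4]]}}

```text
t: 25.72
eef_pos: [427.8, 16.8, 114.2]
tcp_rot: [0.685, 0.729, -0.001, -0.001]
ft_force: [-0.4, 0.4, -3.7]
grip_width: 0.538
finger_force: 30.0
```

Emit:
{"fn": "drive_tool", "kwargs": {"motion": [[[0,0,0],[0,0,0],0.4]]}}

```text
t: 25.8
eef_pos: [428.3, 17.0, 114.8]
tcp_rot: [0.685, 0.729, -0.001, -0.001]
ft_force: [-0.2, 0.4, -3.4]
grip_width: 0.535
finger_force: 30.0
```

Emit:
{"fn": "drive_tool", "kwargs": {"motion": [[[0,0,0],[0,0,0],0.4]]}}

```text
t: 25.88
eef_pos: [428.7, 17.1, 115.2]
tcp_rot: [0.684, 0.729, -0.0, -0.0]
ft_force: [1.0, -0.1, -3.7]
grip_width: 0.541
finger_force: 30.0
```

Emit:
{"fn": "drive_tool", "kwargs": {"motion": [[[0,0,0],[0,0,0],0.4]]}}

```text
t: 25.97
eef_pos: [428.9, 17.0, 115.5]
tcp_rot: [0.685, 0.729, -0.0, -0.0]
ft_force: [0.6, 0.6, -3.4]
grip_width: 0.538
finger_force: 30.0
```

Housing 2 falls still at once, so it is quiet. It goes to bay 1 at about (620.5,-52).

Emit:
{"fn": "drive_tool", "kwargs": {"motion": [[[0,0,0.02],[0,0,0],0.4],[[0.01,-0.004,0.015],[0,0,0],0.4],[[0.027,-0.01,0],[0,0,0],0.4],[[0.03,-0.01,0],[0,0,0],0.4],[[0.03,-0.01,0],[0,0,0],0.4]]}}

```text
t: 26.38
eef_pos: [527.3, -17.4, 151.3]
tcp_rot: [0.684, 0.729, 0.0, 0.001]
ft_force: [0.9, 0.7, -3.6]
grip_width: 0.538
finger_force: 30.0
```

Emit:
{"fn": "drive_tool", "kwargs": {"motion": [[[0.03,-0.01,0],[0,0,0],0.4],[[0.03,-0.01,0],[0,0,0],0.4],[[0.02,-0.009,0],[0,0,0],0.4],[[0.0145,-0.005,0],[0,0,0],0.4],[[0,0,0],[0,0,0],0.4]]}}

```text
t: 26.8
eef_pos: [623.8, -52.4, 150.7]
tcp_rot: [0.685, 0.729, 0.001, 0.001]
ft_force: [0.1, -0.8, -3.8]
grip_width: 0.539
finger_force: 30.0
```

Emit:
{"fn": "drive_tool", "kwargs": {"motion": [[[0,0,-0.02],[0,0,0],0.4],[[0,0,-0.015],[0,0,0],0.4],[[0,0,0],[0,0,0],0.4],[[0,0,0],[0,0,0],0.4],[[0,0,0],[0,0,0],0.4]]}}

```text
t: 27.22
eef_pos: [620.3, -51.1, 116.2]
tcp_rot: [0.685, 0.729, 0.0, 0.0]
ft_force: [-0.4, 0.1, -3.3]
grip_width: 0.535
finger_force: 30.0
```

```bash
python3 - <<'E'
from h import *
c=cam('scene'); im=c['color'][150:300,240:420]; cv2.imwrite('pics/s9.png',cv2.resize(im,None,fx=4,fy=4,interpolation=cv2.INTER_CUBIC)[:,:,::-1])
st=arm.state(); e=st['eef_pos']; print(e,st['tcp_rot'],st['t'])
v=np.array([-.061,.998,0]); u=np.array([.998,.061,0]); b=np.array([620.7,-51.8,60])
P=[b+sx*37*u+sy*28.5*v for sx,sy in((-1,-1),(-1,1),(1,1),(1,-1))]+[e-[0,0,46.5]+sy*24*v for sy in(-1,1)]
print(((proj(c,P)-[240,150]+.5)*4).round(0))
E
```

```text
[620.9322382  -51.27426145 116.86876271] [6.84712986e-01 7.28812396e-01 4.80810097e-04 6.22073547e-04] 27.2667
[[483. 402.]
 [406. 366.]
 [503. 326.]
 [581. 360.]
 [527. 359.]
 [461. 330.]]
```

View pics/s9.png

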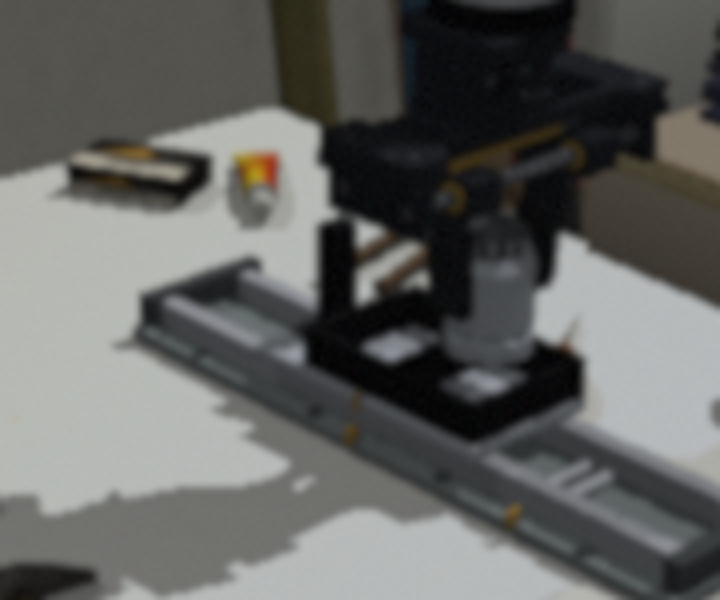

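The crop shows the held can (bottom centre about 489,340) over bay 1, within about 2 mm of the prediction. I'll descend while watching the force.

Emit:
{"fn": "drive_tool", "kwargs": {"motion": [[[0,0,-0.007],[0,0,0],0.4],[[0,0,-0.005],[0,0,0],0.4],[[0,0,-0.003],[0,0,0],0.4],[[0,0,0],[0,0,0],0.4]]}}

```text
t: 27.6
eef_pos: [619.7, -51.4, 99.7]
tcp_rot: [0.685, 0.729, -0.001, -0.001]
ft_force: [-0.1, -0.9, -4.6]
grip_width: 0.534
finger_force: 30.0
```

Emit:
{"fn": "drive_tool", "kwargs": {"motion": [[[0,0,-0.004],[0,0,0],0.4],[[0,0,-0.003],[0,0,0],0.4],[[0,0,0],[0,0,0],0.4]]}}

```text
t: 27.85
eef_pos: [620.0, -51.5, 92.8]
tcp_rot: [0.685, 0.729, -0.0, -0.001]
ft_force: [1.1, -0.1, -3.7]
grip_width: 0.537
finger_force: 30.0
```

No contact, so the can is inside the bay. I'll lower it to the floor, release and wait before lifting.

Emit:
{"fn": "drive_tool", "kwargs": {"motion": [[[0,0,-0.004],[0,0,0],0.4],[[0,0,-0.004],[0,0,0],0.4],[[0,0,0],[0,0,0],0.4],[[0,0,0],[0,0,0],0.4],[[0,0,0],[0,0,0],0.4]]}}

```text
t: 28.27
eef_pos: [620.5, -51.5, 85.6]
tcp_rot: [0.685, 0.729, -0.0, -0.0]
ft_force: [0.3, 0.0, -4.2]
grip_width: 0.536
finger_force: 30.0
```

Emit:
{"fn": "drive_tool", "kwargs": {"motion": [[[0,0,0],[0,0,0],0.4]]}}

```text
t: 28.35
eef_pos: [620.7, -51.6, 85.9]
tcp_rot: [0.685, 0.729, 0.0, 0.0]
ft_force: [-0.4, -0.2, -3.6]
grip_width: 0.536
finger_force: 30.0
```

Emit:
{"fn": "drive_tool", "kwargs": {"motion": [[[0,0,-0.002],[0,0,0],0.4],[[0,0,-0.0005],[0,0,0],0.4],[[0,0,0],[0,0,0],0.4]]}}

```text
t: 28.6
eef_pos: [620.3, -51.5, 83.0]
tcp_rot: [0.685, 0.729, -0.0, -0.0]
ft_force: [-0.7, -0.2, -4.9]
grip_width: 0.541
finger_force: 30.0
```

Emit:
{"fn": "drive_tool", "kwargs": {"motion": [[[0,0,0],[0,0,0],0.9],[[0,0,0],[0,0,0],0.9],[[0,0,0],[0,0,0],0.9],[[0,0,0],[0,0,0],0.9],[[0,0,0],[0,0,0],0.9]]}}

```text
t: 29.02
eef_pos: [621.0, -51.6, 83.8]
tcp_rot: [0.685, 0.729, 0.0, 0.0]
ft_force: [-0.7, -0.2, -0.4]
grip_width: 0.89
finger_force: 0.0
```

Emit:
{"fn": "drive_tool", "kwargs": {"motion": [[[0,0,0],[0,0,0],0.9],[[0,0,0.01],[0,0,0],0.9],[[0,0,0.02],[0,0,0],0.9],[[0,0,0.03],[0,0,0],0.9],[[0,0,0.03],[0,0,0],0.9]]}}

```text
t: 29.43
eef_pos: [619.6, -51.4, 173.7]
tcp_rot: [0.685, 0.729, -0.001, -0.001]
ft_force: [0.8, -0.2, -0.2]
grip_width: 0.9
finger_force: 0.0
```

Emit:
{"fn": "drive_tool", "kwargs": {"motion": [[[0,0.01,0.015],[0,0,0],1],[[-0.0015,0.03,0],[0,0,0],1],[[-0.0015,0.03,0],[0,0,0],1],[[-0.0015,0.03,0],[0,0,0],1],[[-0.002,0.016,0],[0,0,0],1]]}}

```text
t: 29.85
eef_pos: [614.0, 67.1, 189.6]
tcp_rot: [0.685, 0.729, 0.001, 0.0]
ft_force: [-0.5, 0.9, 0.0]
grip_width: 1.003
finger_force: 0.0
```

Emit:
{"fn": "drive_tool", "kwargs": {"motion": [[[0,0,0],[0,0,0],1],[[0,0,0],[0,0,0],1]]}}

```text
t: 30.02
eef_pos: [614.0, 65.2, 188.9]
tcp_rot: [0.684, 0.729, 0.0, 0.0]
ft_force: [0.9, -0.2, -0.0]
grip_width: 1.003
finger_force: 0.0
```

```bash
python3 - <<'E'
from h import *
c=cam('scene'); im=c['color'][150:420,240:510]; cv2.imwrite('pics/s10.png',cv2.resize(im,None,fx=2.2,fy=2.2,interpolation=cv2.INTER_CUBIC)[:,:,::-1])
st=arm.state(); e=st['eef_pos']; print(e,st['t'])
E
```

```text
[614.11536116  64.28940155 188.77612499] 30.0667
```

View pics/s10.png

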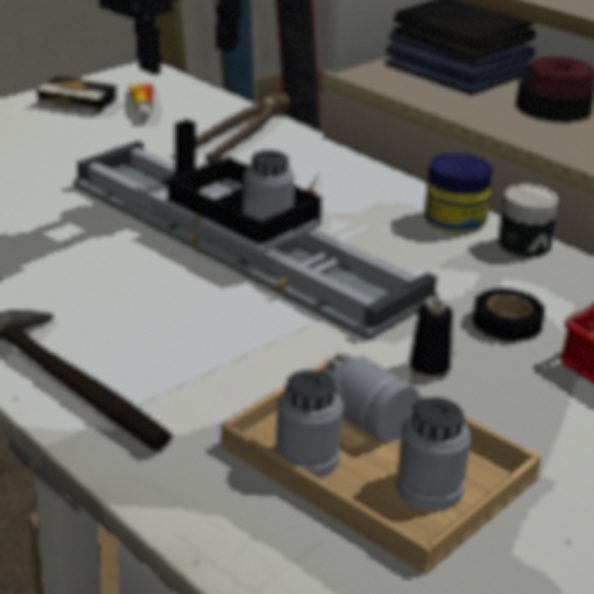

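Housing 2 stands upright in bay 1 (crop 268,190), the tray holds the other three, and no other housing is visible. Next I grip the handle and move the carrier on.

Emit:
{"fn": "drive_tool", "kwargs": {"motion": [[[0,0,-0.035],[0,0,0],1],[[0,0,-0.035],[0,0,0],1],[[0,0,-0.025],[0,0,0],1],[[0,0,-0.005],[0,0,0],0],[[0,0,0],[0,0,0],0]]}}

```text
t: 30.48
eef_pos: [612.1, 63.0, 85.8]
tcp_rot: [0.685, 0.728, -0.002, -0.002]
ft_force: [-0.7, 0.0, 0.0]
grip_width: 0.873
finger_force: 0.0
```

Emit:
{"fn": "drive_tool", "kwargs": {"motion": [[[0,0,0],[0,0,0],0],[[0,0,0],[0,0,0],0],[[0,0,0],[0,0,0],0],[[0,0,0],[0,0,0],0],[[0,0,0],[0,0,0],0]]}}

```text
t: 30.9
eef_pos: [615.0, 64.5, 89.7]
tcp_rot: [0.685, 0.729, 0.001, 0.001]
ft_force: [-0.1, 0.0, -0.2]
grip_width: 0.491
finger_force: 0.0
```

Emit:
{"fn": "drive_tool", "kwargs": {"motion": [[[0,0,0],[0,0,0],0],[[0,0,0],[0,0,0],0],[[0,0,0],[0,0,0],0],[[0,0,0],[0,0,0],0],[[0,0,0],[0,0,0],0]]}}

```text
t: 31.32
eef_pos: [613.5, 64.5, 88.3]
tcp_rot: [0.685, 0.729, -0.0, -0.0]
ft_force: [-2.0, 0.8, 1.8]
grip_width: 0.219
finger_force: 30.0
```

Emit:
{"fn": "drive_tool", "kwargs": {"motion": [[[0,-0.002,0],[0,0,0],0],[[0.0002,-0.002,0],[0,0,0],0],[[0.0002,-0.002,0],[0,0,0],0]]}}

```text
t: 31.57
eef_pos: [613.6, 62.7, 88.3]
tcp_rot: [0.686, 0.728, 0.002, -0.003]
ft_force: [-4.5, 17.9, 3.0]
grip_width: 0.222
finger_force: 30.0
```

Emit:
{"fn": "drive_tool", "kwargs": {"motion": [[[0.0001,-0.002,0],[0,0,0],0],[[0.0001,-0.002,0],[0,0,0],0],[[0.0001,-0.002,0],[0,0,0],0]]}}

```text
t: 31.82
eef_pos: [614.2, 53.8, 88.3]
tcp_rot: [0.685, 0.729, 0.0, -0.001]
ft_force: [-2.7, 2.3, 2.6]
grip_width: 0.223
finger_force: 30.0
```

Emit:
{"fn": "drive_tool", "kwargs": {"motion": [[[0.0003,-0.006,0],[0,0,0],0],[[0.0003,-0.006,0],[0,0,0],0],[[0.0003,-0.006,0],[0,0,0],0],[[0.0003,-0.006,0],[0,0,0],0],[[0.0003,-0.006,0],[0,0,0],0]]}}

```text
t: 32.23
eef_pos: [616.2, 21.6, 88.3]
tcp_rot: [0.685, 0.729, -0.0, -0.0]
ft_force: [-2.8, 1.5, 3.7]
grip_width: 0.223
finger_force: 30.0
```

Emit:
{"fn": "drive_tool", "kwargs": {"motion": [[[0.0003,-0.006,0],[0,0,0],0],[[0.0003,-0.006,0],[0,0,0],0],[[0.0003,-0.006,0],[0,0,0],0],[[0.0003,-0.006,0],[0,0,0],0],[[0.0003,-0.006,0],[0,0,0],0]]}}

```text
t: 32.65
eef_pos: [618.0, -8.2, 88.3]
tcp_rot: [0.685, 0.729, 0.0, 0.0]
ft_force: [-0.8, 1.3, 2.1]
grip_width: 0.226
finger_force: 30.0
```

Emit:
{"fn": "drive_tool", "kwargs": {"motion": [[[0.0003,-0.006,0],[0,0,0],0],[[0.0003,-0.006,0],[0,0,0],0],[[0.0003,-0.006,0],[0,0,0],0],[[0.0003,-0.006,0],[0,0,0],0]]}}

```text
t: 32.98
eef_pos: [619.5, -32.1, 88.3]
tcp_rot: [0.685, 0.729, 0.0, 0.0]
ft_force: [1.9, 2.0, 0.6]
grip_width: 0.222
finger_force: 30.0
```

Emit:
{"fn": "drive_tool", "kwargs": {"motion": [[[0.0002,-0.004,0],[0,0,0],0],[[0.0001,-0.003,0],[0,0,0],0],[[0.0001,-0.003,0],[0,0,0],0]]}}

```text
t: 33.23
eef_pos: [620.0, -41.0, 88.3]
tcp_rot: [0.685, 0.728, 0.001, -0.0]
ft_force: [3.2, 12.4, 0.2]
grip_width: 0.225
finger_force: 30.0
```

Emit:
{"fn": "drive_tool", "kwargs": {"motion": [[[0.0001,-0.002,0],[0,0,0],0],[[0.0001,-0.002,0],[0,0,0],0]]}}

```text
t: 33.4
eef_pos: [620.1, -41.9, 88.3]
tcp_rot: [0.686, 0.728, 0.003, -0.002]
ft_force: [3.6, 19.2, 0.7]
grip_width: 0.223
finger_force: 30.0
```

Emit:
{"fn": "drive_tool", "kwargs": {"motion": [[[0.0001,-0.002,0],[0,0,0],0],[[0,0,0],[0,0,0],0]]}}

```text
t: 33.57
eef_pos: [620.3, -46.0, 88.3]
tcp_rot: [0.685, 0.729, 0.001, -0.0]
ft_force: [3.8, 1.7, -0.5]
grip_width: 0.223
finger_force: 30.0
```

Emit:
{"fn": "drive_tool", "kwargs": {"motion": [[[0.0004,-0.002,0],[0,0,0],0],[[0.0003,-0.002,0],[0,0,0],0]]}}

```text
t: 33.73
eef_pos: [620.7, -50.6, 88.3]
tcp_rot: [0.685, 0.729, 0.001, -0.0]
ft_force: [2.1, 2.4, 0.0]
grip_width: 0.226
finger_force: 30.0
```

Emit:
{"fn": "drive_tool", "kwargs": {"motion": [[[0.0003,-0.002,0],[0,0,0],0],[[0,0,0],[0,0,0],0]]}}

```text
t: 33.9
eef_pos: [620.9, -54.5, 88.3]
tcp_rot: [0.685, 0.729, -0.0, 0.001]
ft_force: [2.1, -2.1, -1.0]
grip_width: 0.222
finger_force: 30.0
```

Emit:
{"fn": "drive_tool", "kwargs": {"motion": [[[0.0002,-0.001,0],[0,0,0],0],[[0,0,0],[0,0,0],0]]}}

```text
t: 34.07
eef_pos: [620.9, -55.1, 88.3]
tcp_rot: [0.685, 0.729, -0.0, 0.0]
ft_force: [2.0, 0.1, 0.4]
grip_width: 0.224
finger_force: 30.0
```

Emit:
{"fn": "drive_tool", "kwargs": {"motion": [[[0,0,0],[0,0,0],0],[[0,0,0],[0,0,0],0]]}}

```text
t: 34.23
eef_pos: [620.9, -55.0, 88.3]
tcp_rot: [0.685, 0.729, -0.0, 0.0]
ft_force: [2.9, -0.8, -0.3]
grip_width: 0.223
finger_force: 30.0
```

It snapped in 120 mm past the first station. Now release, rise and check.

Emit:
{"fn": "drive_tool", "kwargs": {"motion": [[[0,0,0],[0,0,0],1],[[0,0,0],[0,0,0],1],[[0,0,0],[0,0,0],1],[[0,0,0],[0,0,0],1],[[0,0,0],[0,0,0],1]]}}

```text
t: 34.65
eef_pos: [620.4, -54.4, 88.0]
tcp_rot: [0.685, 0.729, -0.0, -0.0]
ft_force: [-0.1, -0.4, 0.4]
grip_width: 0.573
finger_force: 0.0
```

Emit:
{"fn": "drive_tool", "kwargs": {"motion": [[[0,0,0.015],[0,0,0],1],[[0,0,0.03],[0,0,0],1],[[0,0,0.035],[0,0,0],1],[[0,0,0.03],[0,0,0],1],[[0,0.03,0],[0,0,0],1]]}}

```text
t: 35.07
eef_pos: [625.3, -28.3, 206.4]
tcp_rot: [0.686, 0.727, 0.003, 0.006]
ft_force: [1.3, 0.8, 1.4]
grip_width: 0.96
finger_force: 0.0
```

Emit:
{"fn": "drive_tool", "kwargs": {"motion": [[[0,0.03,0],[0,0,0],1],[[0,0.03,0],[0,0,0],1],[[0,0.03,0],[0,0,0],1],[[0,0,0],[0,0,0],1],[[0,0,0],[0,0,0],1]]}}

```text
t: 35.48
eef_pos: [620.5, 66.9, 198.1]
tcp_rot: [0.684, 0.73, -0.0, -0.0]
ft_force: [-0.8, -0.0, 0.2]
grip_width: 1.0
finger_force: 0.0
```

```bash
python3 - <<'E'
from h import *
c=cam('scene'); im=c['color'][180:420,260:530]; cv2.imwrite('pics/s11.png',cv2.resize(im,None,fx=2.5,fy=2.5,interpolation=cv2.INTER_CUBIC)[:,:,::-1])
print(arm.state()['eef_pos'])
E
```

```text
[620.57824205  65.74010648 198.08654327]
```

View pics/s11.png

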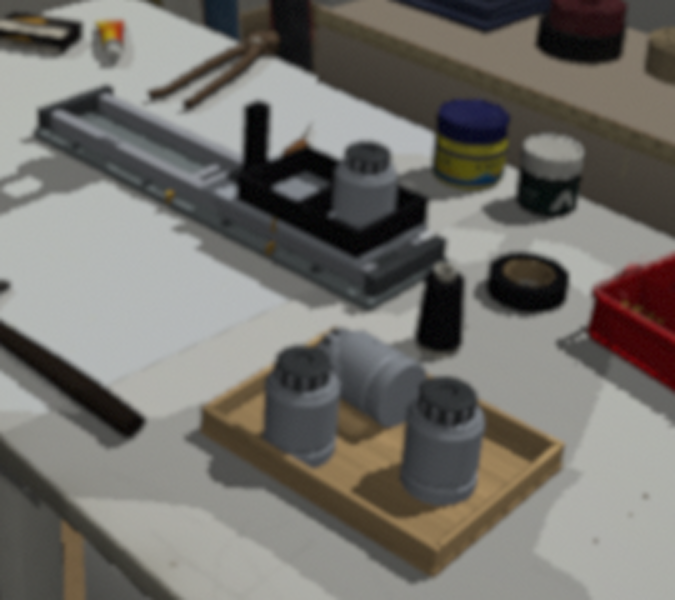

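The pointer on the carrier lines up with the second brass mark (crop 272,225–248). The quiet housing stands in bay 1, and the three rattlers are in the tray.

```bash
python3 -c "
from cell import arm
print(arm.finish_job())"
```

```text
the job is handed in; nothing more can be done
None
```

I handed the job in with the carrier clicked in at the hand-over station, the one quiet housing upright in bay 1 and all three rattling ones in the scrap tray; one of those tipped over on release and lies on its side inside it.

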